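Put the weld fixture set away in its shadow tray

ROBOT

A 6-joint arm with a two-finger parallel gripper is mounted at the origin on the work surface. World frame = base frame: x ahead of the robot, y to its left, z up, the work surface at z = 0. Lengths are in mm, angles in rad, forces in N, time in s.
With the tool pointing down it reaches from about 250 to 725 mm from the base axis. Payload 4 kg.
Tool frame: the origin (TCP) lies on the centre line of the jaws, within the pads' length; the fingertips stand 19 mm ahead of it and the grasp point (between the pads) is the TCP (bot.tcp_to_tips is the distance from the TCP to the fingertips, in mm); z points along the fingers, x is the direction in which the jaws open and shut, and the axes are right-handed (so a half turn about z gives the same grasp; the last joint's range is limited). The gripper opens to 85 mm and grips with 20 to 120 N. Pads are 22 mm wide; open, the fingers measure 114 mm over their backs; the gripper's body (76 mm by 85 mm) begins 54 mm behind the grasp point. The pads swing forward as they close: fully open they stand 13 mm farther back than shut.
Start: joints at [1.143, 0.241, 0.005, 1.335, 0, 1.571], TCP at [207.433, 454.941, 250.306] pointing down, gripper open.
Joint ranges: [-2.72, 2.72], [-1.05, 1.87], [-1.09, 1.28], [-1.99, 2.15], [-1.42, 1.44], [-3.14, 3.14]. Speed limits (rad/s): [2.79, 2.79, 3.14, 3.14, 3.14, 3.14].

INTERFACE

Orientations are given as a unit quaternion [x, y, z, w].
In Python, from cell import bot gives the robot as it stands.
- The arm moves only by the shell command python3 -m pendant 'ROWS' [OPENING]. ROWS is JSON, a list of rows, each an object of numbers: "tx", "ty", "tz": the shift along the tool's x, y, z each as a share of 10 cm, from -1 to 1; "rx", "ry", "rz": the turn, a rotation vector about the tool's x, y, z each as a share of 45 degrees, from -1 to 1. A call has 1 to 20 rows; each row is the pose to reach, as a shift and turn from the pose commanded when the call began, along the tool's axes at that moment; what a row does not reach only later rows make up. A row lasts 1/10 s, in which the tool goes at most 50 mm and 8.59 degrees, less where a joint would pass 70% of its speed; a pose out of reach is approached as far as the arm can. A call with a number of a shift or a turn outside -1 to 1 is refused whole. A call with a gripper value outside its range is refused whole. OPENING is the opening, from 0 (shut) to 1 (fully open), set as the call begins (- or left out, the last holds). The fingers move at their own pace and stop on an object; the grip force is fixed at half the most. Time passes only in rows, so rows that repeat a pose let the fingers close. It gives the time, the measured TCP pose, the force and the opening at its end, in the units of the state.
- bot.state(): the state, without advancing time (a new reading comes with each control period).
- bot.snapshot(name): name is "scene" or "top" or "wrist"; returns a dict with "img" (400x640x3 uint8, red, green, blue), "depth" (400x640 float32, mm along the optical axis (not along the pixel's ray), 0 where there is no reading), "vfov" (degrees; the focal length in pixels is half the picture's height over the tangent of half this angle, whatever the lens; pixels are square), "cx", "cy" (the principal point, pixels), "view" (4x4, takes a point from world to camera coordinates). Camera axes: x right, y up, looking along -z (the intrinsics and any distortion apply to the point x, -y, -z); pixel columns grow to the right and rows downward; lengths in mm; the calibration is good to about 2 mm. A picture is of the moment at which its call begins.
- bot.sign_off(): hands the job in, once; it reports no verdict.
Trained networks look in the newest picture that a camera, given by its name, has taken for a name from the list of things; names that differ only in an ending like _2 or _b are one class to them, and where a whole thing is asked for, a point or a joint stands for the part that bears it (a point fixed in the world has none). Each returns a list of dicts, best first, with "confidence" (0 to 1); they miss things now and then, are a little off and sometimes report something else, mostly with a low value. They report only what shows in the picture. A call takes as long as a camera call. They do not tell look-alikes from the thing itself.
- bot.search_frame(target, camera): "centre" ([x, y, z] in mm, in world coordinates, good to about 4 mm: the middle of the surface that is visible of it).
- bot.outline_of(target, camera): "mask" (400x640 bool, what is visible of it).
The state is a dict: "clock": time; "q": joint angles; "joint_velocities": joint speeds; "effort": joint torques, N m; "tool_pos": TCP position; "tcp_rot": TCP orientation; "wrist_force": force on the tool from outside, world axes, zero at the start; "torque": the same for the moment, N m; "gripper_width": opening from 0.0 (shut) to 1.0 (fully open).
Only numpy, scipy, OpenCV 4.12 (cv2) and the standard library are available. Lean on these libraries where they do the work, as an engineer would, in place of code of your own. Each camera call takes 0.05 s, during which the arm holds its last target.

TASK

The bracket job is finished: put the fixture set back in its shadow tray, each piece the same way up as now and seated flat in the recess cut for it. The set is the jig plate (lift it off its two dowels and carry it level), the V-block, the step block and the screw jack; leave the three look-alike stock offcuts, tube, bar and pipe, where they stand.

Things in the scene. Friction and masses are not known exactly. Their poses are not given: they have to be found in the camera images.
- tray: Fixed plywood tray, 260 (x) x 200 (y) x 14 mm, steel rim, wire handle at each x end; origin: centre of its underside. Four dark-lined recesses 4 mm deep (floor 10 mm above origin), about 10 mm to spare round each piece; centre (x, y), size x by y, mm: jig plate (-50, -47), 140 by 80; V-block (-75, 50), 76 by 56; step block (60, 50), 90 by 45, long and narrow; screw jack (85, -47), round, diameter 64.
- fixture_base: Fixture base fixed to the bench: a solid steel block 76 mm (its x) by 140 mm (its y), 24 mm high, origin at the centre of its underside. Two upright dowels, diameter 10 mm, at y = -48 and +48 mm on its centre line stand 16 mm above its top; the jig plate sits on it over these dowels. It stays.
- jig_plate_handle (a point): Centre of the jig plate's bridge handle: bar 12 (x) x 64 (y) x 16 mm high, a post at each end, underside 24 mm above the plate; point 40 mm above the plate's underside. Steel plate 60 (x) x 120 (y) x 8 mm, 0.5 kg, two 11 mm holes at y = -48 and 48 on the 10 mm dowels, four small drill bushes. Starts flat on the fixture base; must rise 16 mm to clear the dowels.
- v_block_mid (a point): Centre (half-way up) of the V-block: a solid steel block 56 mm long (its x), 36 mm wide (its y), 50 mm high, 0.7 kg, with a V groove 31 mm wide and 14 mm deep running along its whole top in x. Flat upright sides to grip across the 36 mm. Stands groove up.
- step_block_mid (a point): Centre (half-way up, middle of its length) of the step block: a steel stair 70 mm long (its x), 25 mm wide (its y), its four equal steps rising towards +x: 20, 30, 40 and 50 mm high; 0.5 kg. Flat upright sides to grip across the 25 mm. Stands steps up.
- screw_jack_mid (a point): Centre (half-way up, on the axis) of the screw jack: a round steel support 56 mm high; foot flange of diameter 44 mm (5 mm high), body of diameter 34 mm up to 42 mm height, then a thin brass screw and a pad of diameter 24 mm on top; 0.3 kg. Stands foot down; grip it across the body.
- tube_offcut_mid (a point): Centre (half-way up) of a standing offcut of stock steel, part of no fixture: it stays where it is. Plain bright steel. Rectangular tube 60 mm (its x) by 40 mm (its y), 3 mm wall, 50 mm high, open upwards; as big as the V-block but hollow.
- bar_offcut_mid (a point): Centre (half-way up) of a standing offcut of stock steel, part of no fixture: it stays where it is. Plain bright steel. Solid flat bar 70 mm (its x) by 25 mm (its y), 50 mm high, flat top; as big as the step block but without steps.
- pipe_offcut_mid (a point): Centre (half-way up) of a standing offcut of stock steel, part of no fixture: it stays where it is. Plain bright steel. Round pipe, outside diameter 43 mm, 4 mm wall, 50 mm high, open upwards; as big as the screw jack but a plain hollow ring.
Mind the look-alikes: they are no part of the job. What is shaped like the part that bears screw_jack_mid but purple or turquoise is not meant.

How it is judged:
By the outcome, as a careful person would: the job done as asked, in the order asked, and still so for the second after the job is handed in, with the robot touching nothing.
It also fails if it takes over 144 s, if anything falls off the work surface, if the arm or the gripper's body presses on something with over 40 N, if the wrist force passes 120 N, or if a joint passes its speed limit or range.

## Working session

There is one attempt and no reset: what is moved stays moved. The work goes in short steps, Python scripts to look and compute and a shell command to move; the robot and the scene stay as the last step left them, time stands still between calls to the robot, and variables do not carry over. Pictures are saved under pics/ and viewed, and the job is handed in when it is done.

```bash
ls; mkdir -p pics; python3 - <<'E'
from cell import bot
import cv2,numpy as np
s=bot.state();print(s)
for n in("scene","top","wrist"):
    d=bot.snapshot(n);cv2.imwrite(f"pics/{n}0.png",d["img"][:,:,::-1]);print(n,d["vfov"],d["cx"],d["cy"],np.round(d["view"],3).tolist(),[k for k in d])
E
```

```text
pics
{'clock': 0.0, 'q': array([ 1.14299713e+00,  2.41427094e-01,  3.72465211e-03,  1.33519791e+00,
       -9.72578920e-06,  1.57079737e+00]), 'joint_velocities': array([ 0.00150317,  0.00214827, -0.00070224, -0.0001757 , -0.00065772,
       -0.00080585]), 'effort': array([-8.75252954e-04, -3.72318363e+01,  2.52409279e+01,  1.69550499e-02,
       -1.14221889e-04, -3.83684807e-06]), 'tool_pos': array([207.1917656 , 454.40110263, 249.4060289 ]), 'tcp_rot': array([ 8.41091169e-01,  5.40892355e-01, -8.82208463e-04,  5.73117171e-04]), 'wrist_force': array([ 0.44513042,  0.61221888, -0.4419604 ]), 'torque': array([ 0.01971894,  0.0344273 , -0.06882541]), 'gripper_width': 1.0008204812590042}
scene 44.1432467964893 317.46121850335777 199.34098345092272 [[0.847, 0.531, -0.017, -445.98], [-0.318, 0.533, 0.784, 124.61], [0.426, -0.659, 0.62, -1307.345], [0.0, 0.0, 0.0, 1.0]] ['img', 'depth', 'vfov', 'cx', 'cy', 'view']
top 46.677667230093554 313.0082762742666 212.35717677111958 [[-0.022, -1.0, -0.01, 37.09], [0.989, -0.023, 0.146, -507.488], [-0.147, -0.007, 0.989, -913.816], [0.0, 0.0, 0.0, 1.0]] ['img', 'depth', 'vfov', 'cx', 'cy', 'view']
wrist 66.64201551648382 318.27632986576873 196.4496470893305 [[0.414, 0.91, -0.001, -499.272], [-0.877, 0.399, -0.267, 35.417], [-0.243, 0.112, 0.964, -377.398], [0.0, 0.0, 0.0, 1.0]] ['img', 'depth', 'vfov', 'cx', 'cy', 'view']
```

View pics/scene0.png

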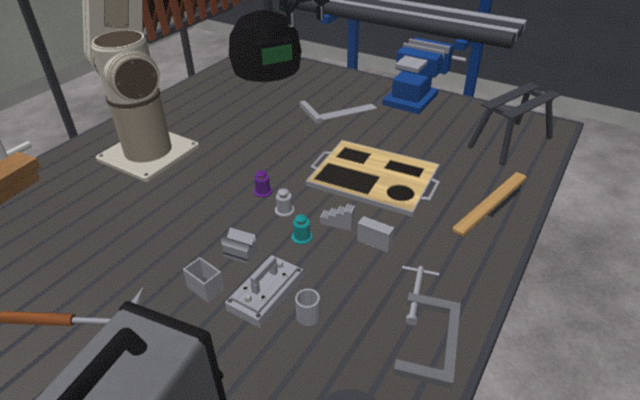

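View pics/top0.png

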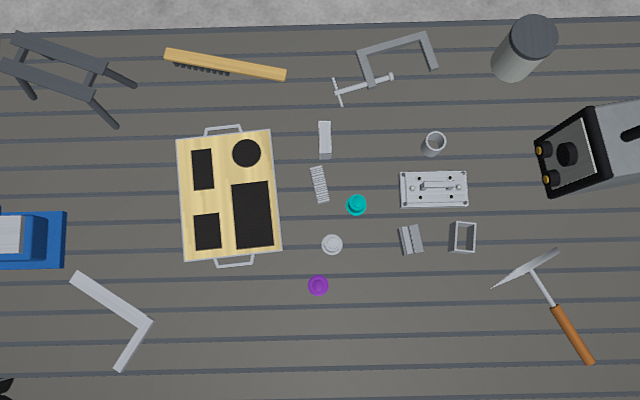

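View pics/wrist0.png

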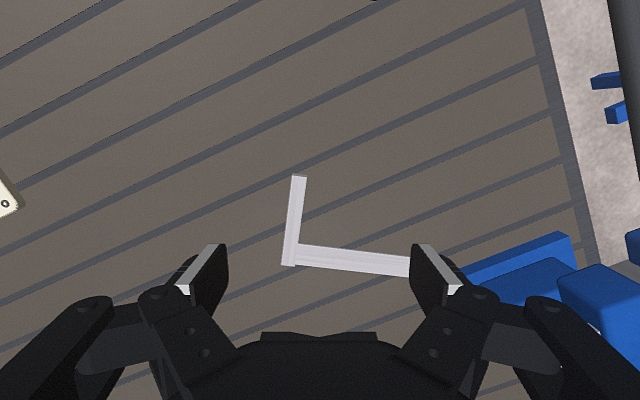

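```bash
cat > h.py <<'E'
from cell import bot
import cv2,numpy as np
def cloud(d):
    h,w=d["depth"].shape;f=h/2/np.tan(np.radians(d["vfov"]/2))
    u,v=np.meshgrid(np.arange(w),np.arange(h));z=d["depth"].astype(float)
    P=np.stack([(u-d["cx"])*z/f,-(v-d["cy"])*z/f,-z,np.ones_like(z)],-1)
    return (P@np.linalg.inv(d["view"]).T)[...,:3]
E
python3 - <<'E'
from h import *
for c in("top","scene"):
    d=bot.snapshot(c);P=cloud(d)
    ov=d["img"].copy()
    for n in["tray","fixture_base","jig_plate_handle","v_block_mid","step_block_mid","screw_jack_mid","tube_offcut_mid","bar_offcut_mid","pipe_offcut_mid"]:
        for r in bot.outline_of(n,c)[:3]:
            m=r["mask"]&(d["depth"]>0)
            ys,xs=np.nonzero(m)
            if len(xs)<15: continue
            Q=P[m];top=np.percentile(Q[:,2],95);T=Q[Q[:,2]>top-6] 
            (cx,cy),(w,h),a=cv2.minAreaRect(T[:,:2].astype(np.float32))
            print(c,n,round(r["confidence"],2),"pix",int(xs.mean()),int(ys.mean()),len(xs),"ztop",round(top,1),"rect",np.round([cx,cy,w,h,a],1),"med z",np.round(np.median(Q,0),0))
    s=d["depth"]
E
```

```text
top tray 0.74 pix 228 194 12003 ztop 15.3 rect [556.6 205.  305.6 206.1   5.1] med z [555. 205.  11.]
top tray 0.7 pix 410 239 614 ztop 50.1 rect [ 448.2 -173.    55.2   36.9   10.1] med z [ 447. -172.   41.]
top fixture_base 0.92 pix 429 191 899 ztop 31.0 rect [ 5.545e+02 -2.283e+02  7.430e+01  1.373e+02  3.000e-01] med z [ 541. -213.   23.]
top fixture_base 0.24 pix 434 143 417 ztop 50.2 rect [ 649.4 -232.9   39.5   42.7   43.8] med z [ 649. -234.   31.]
top jig_plate_handle 0.6 pix 434 187 1658 ztop 71.1 rect [ 555.1 -227.9   63.    12.6   89.5] med z [ 551. -226.   32.]
top v_block_mid 0.82 pix 410 239 607 ztop 49.8 rect [ 448.2 -173.    55.2   36.9   10.2] med z [ 447. -172.   41.]
top step_block_mid 0.77 pix 319 184 431 ztop 50.5 rect [593.3  15.7  17.2  24.7  12. ] med z [567.  11.  31.]
top screw_jack_mid 0.82 pix 331 244 338 ztop 55.6 rect [444.2 -12.3  22.1  22.2  89.3] med z [441. -11.  41.]
top screw_jack_mid 0.74 pix 356 205 346 ztop 56.5 rect [527.1 -66.2  20.5  21.3  88.2] med z [521. -64.  40.]
top screw_jack_mid 0.62 pix 318 285 355 ztop 56.5 rect [359.9  17.7  21.7 
[... 956 characters left out ...]

scene screw_jack_mid 0.96 pix 301 229 449 ztop 54.7 rect [529.  -67.4  22.   22.7  68.6] med z [536. -76.  30.]
scene screw_jack_mid 0.88 pix 283 203 407 ztop 54.6 rect [447.7 -14.8  22.1  22.1  54.5] med z [454. -22.  29.]
scene screw_jack_mid 0.72 pix 203 279 1148 ztop 49.4 rect [ 452.9 -279.3   42.7   62.9   82.9] med z [ 457. -282.   30.]
scene tube_offcut_mid 0.98 pix 203 278 1132 ztop 49.5 rect [ 452.9 -279.6   42.7   63.3   83.8] med z [ 454. -282.   31.]
scene bar_offcut_mid 0.67 pix 375 234 883 ztop 49.7 rect [668.8  -4.4  68.   27.2   2.7] med z [671. -15.  34.]
scene pipe_offcut_mid 0.77 pix 307 306 779 ztop 49.5 rect [ 652.8 -234.8   41.6   42.5   84.6] med z [ 655. -240.   33.]
```

```bash
python3 - <<'E'
from h import *
d=bot.snapshot("top");i=d["img"][110:310,160:500,::-1]
cv2.imwrite("pics/topcrop.png",cv2.resize(i,(800,470),interpolation=cv2.INTER_CUBIC))
d=bot.snapshot("scene");i=d["img"][130:340,170:450,::-1]
cv2.imwrite("pics/scenecrop.png",cv2.resize(i,(800,600),interpolation=cv2.INTER_CUBIC))
E
```

```text
(no output)
```

View pics/topcrop.png

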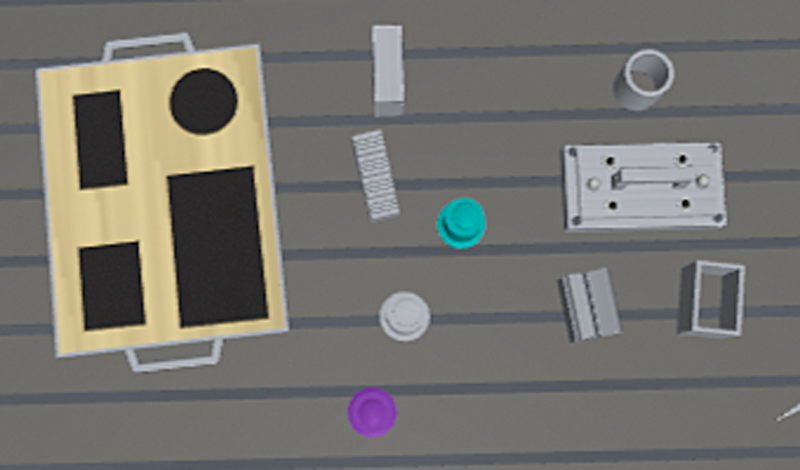

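View pics/scenecrop.png

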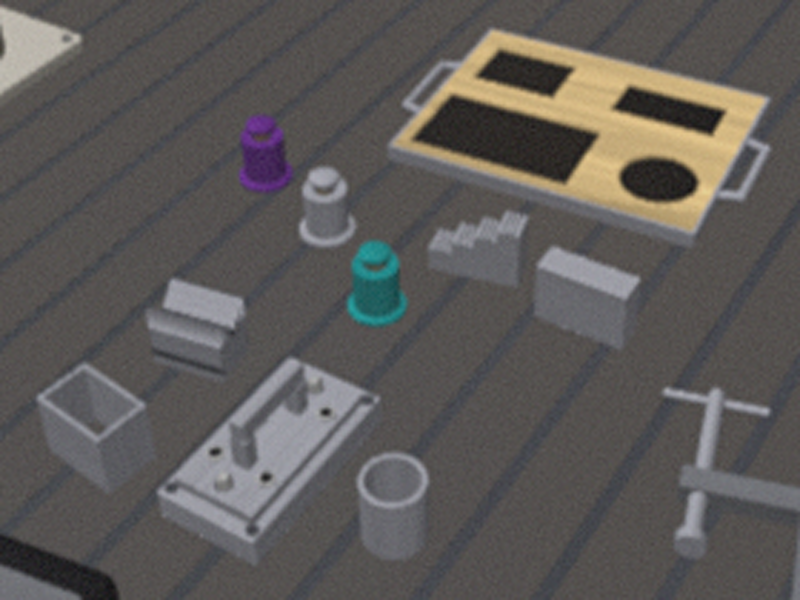

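```bash
cat >> h.py <<'E'
def ray_plane(d,px,zp):
    f=d["img"].shape[0]/2/np.tan(np.radians(d["vfov"]/2));px=np.asarray(px,float)
    c=np.stack([(px[:,0]-d["cx"])/f,-(px[:,1]-d["cy"])/f,-np.ones(len(px))],1)
    V=np.linalg.inv(d["view"]);r=c@V[:3,:3].T;o=V[:3,3]
    return o+r*((zp-o[2])/r[:,2])[:,None]
def tray(c):
    d=bot.snapshot(c);P=cloud(d)
    roi=(abs(P[...,0]-557)<150)&(abs(P[...,1]-205)<115)&(P[...,2]>6)&(P[...,2]<25)
    dark=((d["img"].max(-1)<70)&roi).astype(np.uint8)
    n,l,s,cen=cv2.connectedComponentsWithStats(dark)
    W=[]
    for k in range(1,n):
        if s[k,4]>150:
            cs,_=cv2.findContours((l==k).astype(np.uint8),cv2.RETR_EXTERNAL,cv2.CHAIN_APPROX_NONE)
            w=ray_plane(d,cs[0][:,0],13)[:,:2].astype(np.float32)
            r=cv2.minAreaRect(w);W.append((s[k,4],r));print(c,s[k,4],np.round(r[0],1),np.round(r[1],1),round(r[2],1))
    return d,W
E
python3 - <<'E'
from h import *
loc=np.array([[-50,-47],[-75,50],[60,50],[85,-47.]])
for c in("top","scene"):
    d,W=tray(c)
    C=np.array([r[0] for _,r in W])
    g=np.array([557,205])
    pred=loc+g
    M=np.array([C[np.argmin(np.linalg.norm(C-(p),axis=1))] for p in pred])
    A=loc-loc.mean(0);B=M-M.mean(0);a=np.arctan2((A[:,0]*B[:,1]-A[:,1]*B[:,0]).sum(),(A*B).sum())
    R=np.array([[np.cos(a),-np.sin(a)],[np.sin(a),np.cos(a)]]);t=M.mean(0)-R@loc.mean(0)
    print(c,"angle",np.degrees(a),"t",t,"res",np.round(M-(loc@R.T+t),1).tolist(),"recesses",np.round(loc@R.T+t,1).tolist())
E
```

```text
top 575 [645.5 166.8] [57.9 59.7] 44.9
top 738 [611.6 261. ] [86.7 41.6] 5.2
top 2266 [511.  154.4] [136.9  77. ] 5.1
top 853 [477.5 248.8] [73.3 52.8] 5.2
top angle 5.220228634720262 t [556.52872031 205.80867441] res [[-0.0, -0.0], [0.2, 0.0], [-0.2, -0.1], [0.0, 0.1]] recesses [[511.0, 154.5], [477.3, 248.8], [611.7, 261.1], [645.5, 166.7]]
scene 251 [480.4 245.1] [70.2 43.5] 5.4
scene 264 [614.7 257.1] [84.2 33.5] 4.5
scene 939 [514.  151.1] [134.   70.3] 5.1
scene 281 [648.4 163.6] [57.3 48.9] 30.7
scene angle 5.225049182040788 t [559.55728089 202.27240501] res [[-0.0, 0.2], [0.1, -0.1], [-0.0, -0.4], [-0.1, 0.3]] recesses [[514.0, 150.9], [480.3, 245.2], [614.8, 257.5], [648.5, 163.2]]
```

```bash
R='{"tx":-0.79,"ty":1,"rz":1}'; python3 -m pendant '[{"tx":-0.79,"ty":1,"rz":1},{"tx":-0.79,"ty":1,"rz":1},{"tx":-0.79,"ty":1,"rz":1},{"tx":-0.79,"ty":1,"rz":1},{"tx":-0.79,"ty":1,"rz":1},{"tx":-0.79,"ty":1,"rz":1}]'
python3 -m pendant '[{"tx":0.6,"ty":1,"rz":0.456},{"tx":0.6,"ty":1,"rz":0.456},{"tx":0.6,"ty":1,"rz":0.456},{"tx":0.6,"ty":1,"rz":0.456}]'
```

```text
$[0]: bad value
$[0]: bad value
```

```bash
python3 -m pendant '[{"tx":-0.79,"ty":1,"tz":0,"rx":0,"ry":0,"rz":1},{"tx":-0.79,"ty":1,"tz":0,"rx":0,"ry":0,"rz":1},{"tx":-0.79,"ty":1,"tz":0,"rx":0,"ry":0,"rz":1},{"tx":-0.79,"ty":1,"tz":0,"rx":0,"ry":0,"rz":1},{"tx":-0.79,"ty":1,"tz":0,"rx":0,"ry":0,"rz":1},{"tx":-0.79,"ty":1,"tz":0,"rx":0,"ry":0,"rz":1}]'; python3 -c "
from cell import bot;s=bot.state();print(s['tool_pos'],s['tcp_rot'])"
```

```text
clock: 1.95
tool_pos: [265.9, 341.2, 250.5]
tcp_rot: [0.984, 0.176, 0.0, -0.0]
wrist_force: [-0.3, 0.1, -0.1]
gripper_width: 1.0
[265.92473931 341.22948461 250.51672961] [ 9.84440224e-01  1.75719602e-01  1.69503746e-04 -1.96112220e-04]
```

```bash
python3 -m pendant '[{"tx":0.6,"ty":1,"tz":0,"rx":0,"ry":0,"rz":0.456},{"tx":0.6,"ty":1,"tz":0,"rx":0,"ry":0,"rz":0.456},{"tx":0.6,"ty":1,"tz":0,"rx":0,"ry":0,"rz":0.456},{"tx":0.6,"ty":1,"tz":0,"rx":0,"ry":0,"rz":0.456}]' 0.45
for i in 1 2 3 4; do python3 -m pendant '[{"tx":0.5,"ty":1,"tz":0,"rx":0,"ry":0,"rz":0},{"tx":0.5,"ty":1,"tz":0,"rx":0,"ry":0,"rz":0},{"tx":0.5,"ty":1,"tz":0,"rx":0,"ry":0,"rz":0}]';done
python3 -c "
from cell import bot;s=bot.state();print(s['tool_pos'],s['tcp_rot'],s['clock'])"
```

```text
clock: 2.35
tool_pos: [358.5, 267.6, 250.3]
tcp_rot: [1.0, -0.002, 0.0, 0.0]
wrist_force: [-0.7, 0.2, -0.7]
gripper_width: 0.445
clock: 2.65
tool_pos: [407.5, 166.6, 250.3]
tcp_rot: [1.0, -0.001, 0.0, 0.0]
wrist_force: [-1.0, -0.2, -0.0]
gripper_width: 0.451
clock: 2.95
tool_pos: [457.9, 66.6, 250.4]
tcp_rot: [1.0, -0.002, 0.0, 0.0]
wrist_force: [-1.6, 1.7, 0.7]
gripper_width: 0.45
clock: 3.25
tool_pos: [508.2, -33.2, 250.1]
tcp_rot: [1.0, -0.002, 0.0, 0.0]
wrist_force: [-0.4, -0.1, -0.4]
gripper_width: 0.451
clock: 3.55
tool_pos: [558.1, -133.1, 249.6]
tcp_rot: [1.0, -0.001, 0.0, 0.0]
wrist_force: [-0.9, -0.2, -0.4]
gripper_width: 0.451
[ 558.14649424 -133.05532558  249.60096399] [ 9.99999222e-01 -1.22924551e-03  1.46443795e-04  1.50840188e-04] 3.55
```

```bash
python3 -m pendant '[{"tx":0,"ty":0.5,"tz":0.4,"rx":0,"ry":0,"rz":0},{"tx":0,"ty":0.96,"tz":0.9,"rx":0,"ry":0,"rz":0},{"tx":0,"ty":0.96,"tz":0.9,"rx":0,"ry":0,"rz":0},{"tx":0,"ty":0.96,"tz":0.9,"rx":0,"ry":0,"rz":0}]'
python3 - <<'E'
from h import *
d=bot.snapshot("wrist");cv2.imwrite("pics/w1.png",d["img"][:,:,::-1]);P=cloud(d);s=bot.state();print(s['tool_pos'])
for z0,z1 in((66,76),(28,36)):
  m=(P[...,2]>z0)&(P[...,2]<z1)&(abs(P[...,0]-557)<70)&(abs(P[...,1]+229)<75)&(d["depth"]>0)
  print(m.sum(),cv2.minAreaRect(P[m][:,:2].astype(np.float32)),np.median(P[m],0))
E
```

```text
clock: 3.95
tool_pos: [553.9, -226.7, 155.7]
tcp_rot: [1.0, -0.001, -0.004, -0.002]
wrist_force: [-0.5, -0.2, -0.3]
gripper_width: 0.446
[ 555.18929092 -225.73285598  158.02159106]
1391 ((557.8193969726562, -227.20974731445312), (64.02268981933594, 11.427959442138672), 89.83489227294922) [ 557.80549372 -224.75400793   71.35748444]
8132 ((557.703125, -227.8922882080078), (60.1957893371582, 120.2961654663086), 0.036630649119615555) [ 556.19538135 -219.01356143   31.57297094]
```

View pics/w1.png

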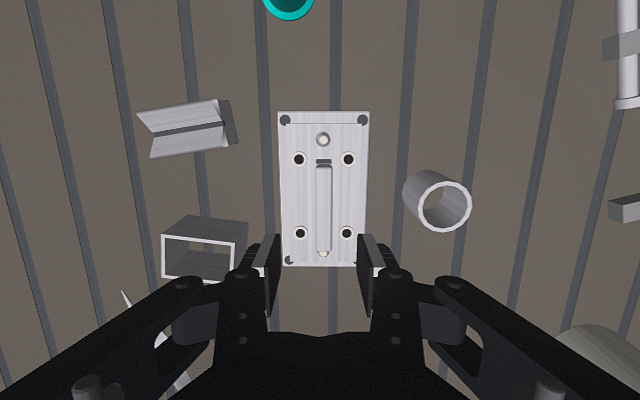

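The wrist view shows the jig plate with its handle at about (323,210), the V-block at (190,128), the tube at (205,250) and the pipe at (440,200). I'll repeat the measurement with the arm settled.

```bash
python3 -m pendant '[{"tx":0,"ty":0,"tz":0,"rx":0,"ry":0,"rz":0},{"tx":0,"ty":0,"tz":0,"rx":0,"ry":0,"rz":0}]'
cat >> h.py <<'E'
def rect(c,z0,z1,x,y,r):
  d=bot.snapshot(c);P=cloud(d)
  m=(P[...,2]>z0)&(P[...,2]<z1)&(abs(P[...,0]-x)<r)&(abs(P[...,1]-y)<r)&(d["depth"]>0)
  q=cv2.minAreaRect(P[m][:,:2].astype(np.float32))
  print(c,m.sum(),np.round(q[0],1),np.round(q[1],1),round(q[2],1),"zmed",round(float(np.median(P[m][:,2])),1))
  return d
def st():
  s=bot.state();x,y,z,w=s['tcp_rot']
  th=np.degrees(np.arctan2(2*(x*y+w*z),1-2*(y*y+z*z)))
  print("t",round(s['clock'],2),"tcp",np.round(s['tool_pos'],1),"th",round(th,1),"F",np.round(s['wrist_force'],1),"g",round(s['gripper_width'],3))
  return s['tool_pos'],th
def to(x,y,z,th=None,cur=None):
  "shares from the current pose to a target"
  p,t=st(); 
  if cur is not None: p,t=np.array(cur[:3]),cur[3]
  D=np.array([x,y,z])-p;a=np.radians(t)
  print("tx %.2f ty %.2f tz %.2f rz %.3f"%((D[0]*np.cos(a)+D[1]*np.sin(a))/100,(D[0]*np.sin(a)-D[1]*np.cos(a))/100,-D[2]/100,0 if th is None else -(th-t)/45))
E
python3 - <<'E'
from h import *
st();rect("wrist",66,76,557,-228,70);rect("wrist",28,36,557,-228,70);to(557.3,-228,64,0)
E
```

```text
clock: 4.2
tool_pos: [557.8, -225.6, 162.1]
tcp_rot: [1.0, 0.001, 0.001, 0.0]
wrist_force: [0.2, 0.6, 0.6]
gripper_width: 0.454
t 4.2 tcp [ 557.8 -225.6  162.1] th 0.1 F [0.2 0.6 0.6] g 0.454
wrist 1340 [ 557.6 -227.1] [63.5 12. ] 89.7 zmed 71.3
wrist 7748 [ 557.7 -227.7] [120.2  60.2] 90.0 zmed 31.6
t 4.3 tcp [ 557.7 -226.   162. ] th 0.1 F [ 0.2 -0.3  0.3] g 0.451
tx -0.00 ty 0.02 tz 0.98 rz 0.002
```

```bash
python3 -m pendant '[{"tx":0,"ty":0.01,"tz":0.3,"rx":0,"ry":0,"rz":0},{"tx":0,"ty":0.01,"tz":0.6,"rx":0,"ry":0,"rz":0},{"tx":0,"ty":0.01,"tz":0.8,"rx":0,"ry":0,"rz":0},{"tx":0,"ty":0.01,"tz":0.9,"rx":0,"ry":0,"rz":0},{"tx":0,"ty":0.01,"tz":0.98,"rx":0,"ry":0,"rz":0},{"tx":0,"ty":0.01,"tz":0.98,"rx":0,"ry":0,"rz":0},{"tx":0,"ty":0.01,"tz":0.98,"rx":0,"ry":0,"rz":0}]'
python3 - <<'E'
from h import *
st();d=bot.snapshot("wrist");cv2.imwrite("pics/w2.png",d["img"][:,:,::-1])
E
```

```text
clock: 5.0
tool_pos: [557.4, -228.4, 63.4]
tcp_rot: [1.0, -0.0, 0.001, 0.0]
wrist_force: [-0.0, -0.1, -0.4]
gripper_width: 0.449
t 5.0 tcp [ 557.4 -228.4   63.4] th -0.0 F [-0.  -0.1 -0.4] g 0.449
```

View pics/w2.png

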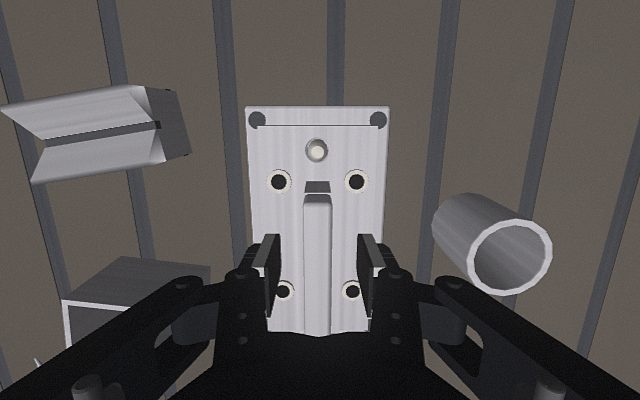

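The handle bar, at columns 304–331, is centred between the pads at 272 and 365. I'll close on it.

```bash
python3 -m pendant '[{"tx":0,"ty":0,"tz":0,"rx":0,"ry":0,"rz":0},{"tx":0,"ty":0,"tz":0,"rx":0,"ry":0,"rz":0},{"tx":0,"ty":0,"tz":0,"rx":0,"ry":0,"rz":0},{"tx":0,"ty":0,"tz":0,"rx":0,"ry":0,"rz":0},{"tx":0,"ty":0,"tz":0,"rx":0,"ry":0,"rz":0},{"tx":0,"ty":0,"tz":0,"rx":0,"ry":0,"rz":0},{"tx":0,"ty":0,"tz":0,"rx":0,"ry":0,"rz":0},{"tx":0,"ty":0,"tz":0,"rx":0,"ry":0,"rz":0}]' 0
```

```text
clock: 5.85
tool_pos: [557.0, -228.5, 63.3]
tcp_rot: [1.0, -0.0, 0.001, 0.0]
wrist_force: [-1.7, 0.5, 5.3]
gripper_width: 0.129
```

```bash
python3 -m pendant '[{"tx":0,"ty":0,"tz":-0.03,"rx":0,"ry":0,"rz":0},{"tx":0,"ty":0,"tz":-0.07,"rx":0,"ry":0,"rz":0},{"tx":0,"ty":0,"tz":-0.11,"rx":0,"ry":0,"rz":0},{"tx":0,"ty":0,"tz":-0.15,"rx":0,"ry":0,"rz":0},{"tx":0,"ty":0,"tz":-0.2,"rx":0,"ry":0,"rz":0},{"tx":0,"ty":0,"tz":-0.26,"rx":0,"ry":0,"rz":0},{"tx":0,"ty":0,"tz":-0.35,"rx":0,"ry":0,"rz":0},{"tx":0,"ty":0,"tz":-0.45,"rx":0,"ry":0,"rz":0},{"tx":0,"ty":0,"tz":-0.6,"rx":0,"ry":0,"rz":0},{"tx":0,"ty":0,"tz":-0.72,"rx":0,"ry":0,"rz":0},{"tx":0,"ty":0,"tz":-0.8,"rx":0,"ry":0,"rz":0},{"tx":0,"ty":0,"tz":-0.8,"rx":0,"ry":0,"rz":0}]'
python3 - <<'E'
from h import *
st();d=bot.snapshot("scene");cv2.imwrite("pics/s2.png",cv2.resize(d["img"][100:350,100:500,::-1],(800,500)))
to(513,152,143,95)
E
```

```text
clock: 7.05
tool_pos: [557.6, -228.6, 144.3]
tcp_rot: [1.0, -0.0, 0.002, 0.001]
wrist_force: [0.1, 0.1, -5.0]
gripper_width: 0.127
t 7.05 tcp [ 557.6 -228.6  144.3] th -0.0 F [ 0.1  0.1 -5. ] g 0.127
t 7.1 tcp [ 557.  -228.4  143.2] th -0.0 F [-0.2 -0.1 -5.6] g 0.128
tx -0.44 ty -3.80 tz 0.00 rz -2.112
```

View pics/s2.png

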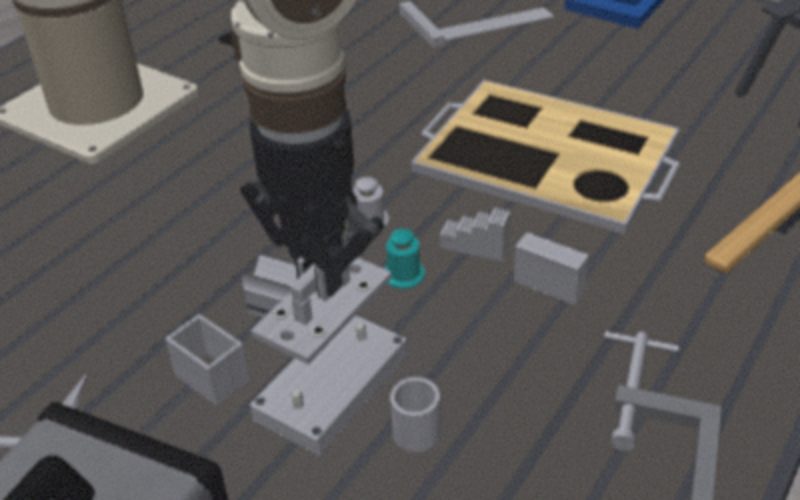

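```bash
for i in 1 2 3 4; do python3 -m pendant '[{"tx":-0.01,"ty":-0.1,"tz":0,"rx":0,"ry":0,"rz":0},{"tx":-0.03,"ty":-0.3,"tz":0,"rx":0,"ry":0,"rz":0},{"tx":-0.06,"ty":-0.55,"tz":0,"rx":0,"ry":0,"rz":0},{"tx":-0.09,"ty":-0.8,"tz":0,"rx":0,"ry":0,"rz":0},{"tx":-0.11,"ty":-0.95,"tz":0,"rx":0,"ry":0,"rz":0}]'; done
for i in 1 2; do python3 -m pendant '[{"tx":0,"ty":0,"tz":0,"rx":0,"ry":0,"rz":-0.08},{"tx":0,"ty":0,"tz":0,"rx":0,"ry":0,"rz":-0.2},{"tx":0,"ty":0,"tz":0,"rx":0,"ry":0,"rz":-0.35},{"tx":0,"ty":0,"tz":0,"rx":0,"ry":0,"rz":-0.5},{"tx":0,"ty":0,"tz":0,"rx":0,"ry":0,"rz":-0.65},{"tx":0,"ty":0,"tz":0,"rx":0,"ry":0,"rz":-0.8},{"tx":0,"ty":0,"tz":0,"rx":0,"ry":0,"rz":-0.92},{"tx":0,"ty":0,"tz":0,"rx":0,"ry":0,"rz":-1},{"tx":0,"ty":0,"tz":0,"rx":0,"ry":0,"rz":-1}]';done
python3 - <<'E'
from h import *
st()
rect("top",105,135,513,152,70)
d=bot.snapshot("wrist");cv2.imwrite("pics/w3.png",d["img"][:,:,::-1])
d=bot.snapshot("top");cv2.imwrite("pics/t3.png",d["img"][:,:,::-1])
to(512.5,152.5,75,95.2)
E
```

```text
clock: 7.6
tool_pos: [544.4, -130.7, 141.3]
tcp_rot: [1.0, 0.001, -0.001, -0.001]
wrist_force: [0.5, -0.8, -5.4]
gripper_width: 0.129
clock: 8.1
tool_pos: [534.4, -36.9, 142.1]
tcp_rot: [1.0, 0.0, -0.0, -0.0]
wrist_force: [0.3, 0.5, -5.9]
gripper_width: 0.131
clock: 8.6
tool_pos: [523.8, 57.8, 142.3]
tcp_rot: [1.0, -0.0, 0.0, 0.0]
wrist_force: [0.1, -0.5, -5.3]
gripper_width: 0.127
clock: 9.1
tool_pos: [513.0, 152.7, 142.3]
tcp_rot: [1.0, -0.0, 0.0, 0.0]
wrist_force: [-0.7, -0.4, -5.1]
gripper_width: 0.13
clock: 10.0
tool_pos: [513.1, 151.1, 142.2]
tcp_rot: [0.924, 0.382, -0.0, 0.0]
wrist_force: [-0.6, 0.6, -5.2]
gripper_width: 0.129
clock: 10.9
tool_pos: [512.9, 151.4, 142.3]
tcp_rot: [0.708, 0.706, -0.0, 0.0]
wrist_force: [-0.4, 0.3, -6.0]
gripper_width: 0.132
t 10.9 tcp [512.9 151.4 142.3] th 89.9 F [-0.4  0.3 -6. ] g 0.132
top 334 [510.1 130. ] [ 21.  117.9] 89.7 zmed 110.1
t 11.05 tcp [512.9 151.6 142.3] th 89.9 F [ 0.1 -0.5 -5.1] g 0.13
tx 0.01 ty -0.00 tz 0.67 rz -0.119
```

View pics/w3.png

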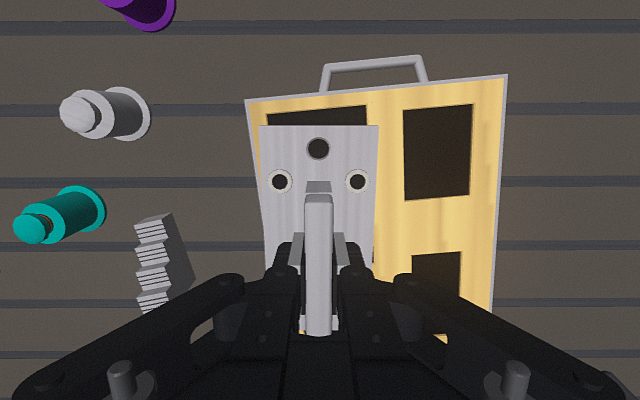

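View pics/t3.png

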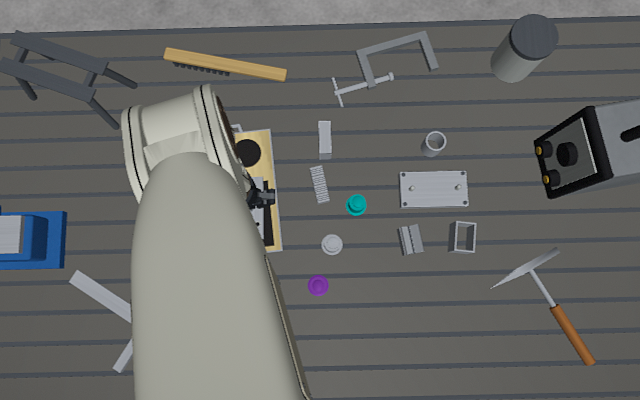

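```bash
python3 -m pendant '[{"tx":0,"ty":0,"tz":0.05,"rx":0,"ry":0,"rz":-0.05},{"tx":0,"ty":0,"tz":0.15,"rx":0,"ry":0,"rz":-0.1},{"tx":0,"ty":0,"tz":0.3,"rx":0,"ry":0,"rz":-0.119},{"tx":0,"ty":0,"tz":0.45,"rx":0,"ry":0,"rz":-0.119},{"tx":0,"ty":0,"tz":0.55,"rx":0,"ry":0,"rz":-0.119},{"tx":0,"ty":0,"tz":0.6,"rx":0,"ry":0,"rz":-0.119},{"tx":0,"ty":0,"tz":0.6,"rx":0,"ry":0,"rz":-0.119}]'
python3 - <<'E'
from h import *
st()
d,W=tray("wrist")
cv2.imwrite("pics/w4.png",d["img"][:,:,::-1])
P=cloud(d)
m=(P[...,2]>34)&(P[...,2]<60)&(abs(P[...,0]-513)<75)&(abs(P[...,1]-152)<45)&(d["img"].min(-1)>100)
print(cv2.minAreaRect(P[m][:,:2].astype(np.float32)),P[m].min(0))
d=bot.snapshot("scene");cv2.imwrite("pics/s4.png",cv2.resize(d["img"][110:240,260:480,::-1],(792,468)))
E
```

```text
clock: 11.75
tool_pos: [512.4, 151.7, 81.7]
tcp_rot: [0.674, 0.739, -0.001, -0.0]
wrist_force: [-0.2, -0.0, -5.6]
gripper_width: 0.13
t 11.75 tcp [512.4 151.7  81.7] th 95.3 F [-0.2 -0.  -5.6] g 0.13
wrist 3339 [501.1 154.7] [115.   78.8] 5.3
wrist 9444 [479.1 249.1] [74.5 54. ] 5.1
wrist 306 [467.1 147.4] [11.2 11.9] 5.3
wrist 269 [593.  247.2] [27.5  8.2] 58.2
((511.82275390625, 151.61224365234375), (120.78152465820312, 60.349327087402344), 5.455634593963623) [448.98995062 115.97287683  42.7769992 ]
```

View pics/w4.png

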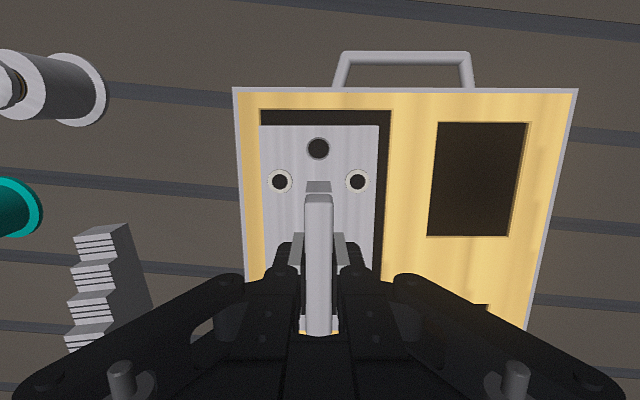

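View pics/s4.png

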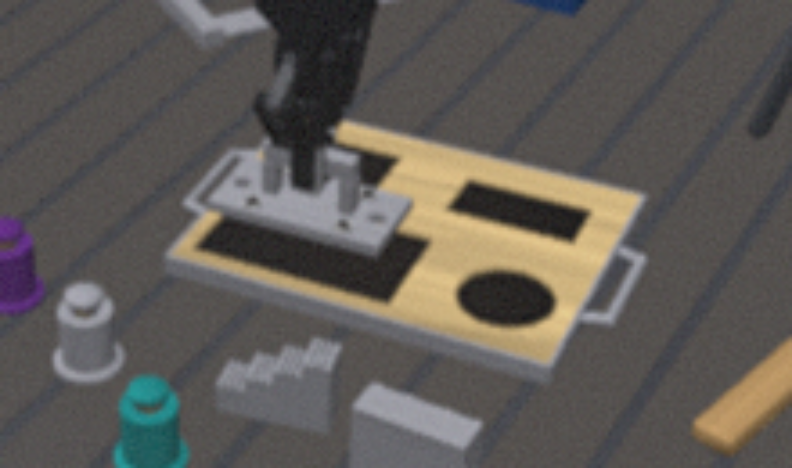

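```bash
python3 -m pendant '[{"tx":0.03,"ty":0.01,"tz":0.05,"rx":0,"ry":0,"rz":0},{"tx":0.03,"ty":0.01,"tz":0.12,"rx":0,"ry":0,"rz":0},{"tx":0.03,"ty":0.01,"tz":0.2,"rx":0,"ry":0,"rz":0},{"tx":0.03,"ty":0.01,"tz":0.25,"rx":0,"ry":0,"rz":0},{"tx":0.03,"ty":0.01,"tz":0.28,"rx":0,"ry":0,"rz":0},{"tx":0.03,"ty":0.01,"tz":0.3,"rx":0,"ry":0,"rz":0},{"tx":0.03,"ty":0.01,"tz":0.31,"rx":0,"ry":0,"rz":0},{"tx":0.03,"ty":0.01,"tz":0.315,"rx":0,"ry":0,"rz":0},{"tx":0.03,"ty":0.01,"tz":0.32,"rx":0,"ry":0,"rz":0},{"tx":0.03,"ty":0.01,"tz":0.32,"rx":0,"ry":0,"rz":0}]'
```

```text
clock: 12.85
tool_pos: [513.6, 154.9, 50.5]
tcp_rot: [0.674, 0.739, 0.0, 0.0]
wrist_force: [1.5, -0.4, -5.8]
gripper_width: 0.128
```

```bash
python3 -m pendant '[{"tx":0,"ty":0,"tz":0.005,"rx":0,"ry":0,"rz":0},{"tx":0,"ty":0,"tz":0.01,"rx":0,"ry":0,"rz":0},{"tx":0,"ty":0,"tz":0.014,"rx":0,"ry":0,"rz":0},{"tx":0,"ty":0,"tz":0.014,"rx":0,"ry":0,"rz":0},{"tx":0,"ty":0,"tz":0.014,"rx":0,"ry":0,"rz":0}]'
```

```text
clock: 13.35
tool_pos: [513.6, 154.9, 49.3]
tcp_rot: [0.674, 0.739, 0.0, 0.0]
wrist_force: [-1.6, -0.8, 0.7]
gripper_width: 0.127
```

```bash
python3 -m pendant '[{"tx":0,"ty":0,"tz":0,"rx":0,"ry":0,"rz":0},{"tx":0,"ty":0,"tz":0,"rx":0,"ry":0,"rz":0},{"tx":0,"ty":0,"tz":0,"rx":0,"ry":0,"rz":0},{"tx":0,"ty":0,"tz":0,"rx":0,"ry":0,"rz":0}]' 0.4
python3 -m pendant '[{"tx":0,"ty":0,"tz":-0.15,"rx":0,"ry":0,"rz":0},{"tx":0,"ty":0,"tz":-0.4,"rx":0,"ry":0,"rz":0},{"tx":0,"ty":0,"tz":-0.8,"rx":0,"ry":0,"rz":0},{"tx":0,"ty":0,"tz":-1,"rx":0,"ry":0,"rz":0},{"tx":0,"ty":0,"tz":-1,"rx":0,"ry":0,"rz":0}]'
python3 - <<'E'
from h import *
st()
d=rect("wrist",16,30,513,154,75);d=rect("wrist",56,64,513,154,75)
cv2.imwrite("pics/w5.png",d["img"][:,:,::-1])
to(449.5,-173.5,149,100)
E
```

```text
clock: 13.75
tool_pos: [513.9, 155.0, 49.2]
tcp_rot: [0.673, 0.739, 0.0, 0.0]
wrist_force: [-0.4, -0.3, 0.3]
gripper_width: 0.402
clock: 14.25
tool_pos: [516.1, 155.7, 152.8]
tcp_rot: [0.673, 0.739, 0.003, 0.002]
wrist_force: [0.6, 0.3, 0.1]
gripper_width: 0.402
t 14.25 tcp [516.1 155.7 152.8] th 95.3 F [0.6 0.3 0.1] g 0.402
wrist 7592 [512.  166.2] [119.8  82.8] 5.4 zmed 17.7
wrist 1238 [512.7 154.8] [63.2 11.8] 5.0 zmed 57.4
t 14.35 tcp [513.7 154.9 149. ] th 95.3 F [ 1.   0.3 -0.8] g 0.399
tx -3.21 ty -0.94 tz 0.00 rz -0.104
```

View pics/w5.png

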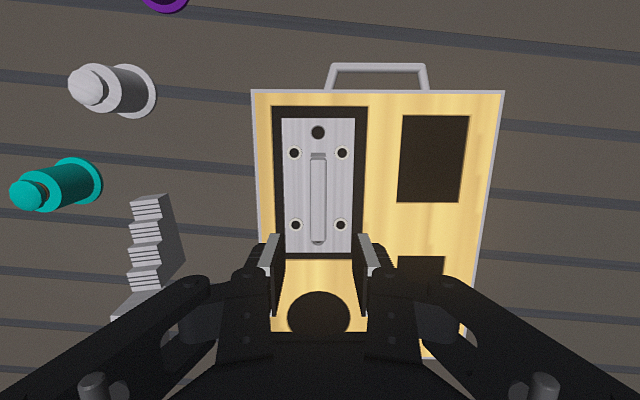

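The jig plate, centred at about (318,185), lies flat and centred in its recess with its top at z = 18. Next is the V-block.

```bash
for i in 1 2 3 4; do python3 -m pendant '[{"tx":-0.4,"ty":-0.12,"tz":0,"rx":0,"ry":0,"rz":0},{"tx":-0.8,"ty":-0.235,"tz":0,"rx":0,"ry":0,"rz":0},{"tx":-0.8,"ty":-0.235,"tz":0,"rx":0,"ry":0,"rz":0}]' 0.65; done
python3 -m pendant '[{"tx":0,"ty":0,"tz":0,"rx":0,"ry":0,"rz":-0.104},{"tx":0,"ty":0,"tz":0,"rx":0,"ry":0,"rz":-0.104},{"tx":0,"ty":0,"tz":0,"rx":0,"ry":0,"rz":-0.104}]'
python3 - <<'E'
from h import *
st()
d=rect("wrist",33,56,449,-173,43)
cv2.imwrite("pics/w6.png",d["img"][:,:,::-1])
E
```

```text
clock: 14.65
tool_pos: [494.8, 69.2, 146.8]
tcp_rot: [0.675, 0.737, -0.003, -0.001]
wrist_force: [-0.3, 1.0, -0.8]
gripper_width: 0.648
clock: 14.95
tool_pos: [479.6, -12.0, 147.3]
tcp_rot: [0.676, 0.737, -0.002, -0.001]
wrist_force: [0.6, 0.6, -0.4]
gripper_width: 0.646
clock: 15.25
tool_pos: [464.4, -93.3, 147.7]
tcp_rot: [0.676, 0.737, -0.001, -0.001]
wrist_force: [0.5, 1.8, -0.5]
gripper_width: 0.648
clock: 15.55
tool_pos: [449.1, -174.9, 147.9]
tcp_rot: [0.675, 0.738, -0.001, -0.0]
wrist_force: [0.7, 0.4, 0.4]
gripper_width: 0.653
clock: 15.85
tool_pos: [449.7, -171.2, 148.2]
tcp_rot: [0.643, 0.766, 0.0, -0.001]
wrist_force: [0.8, -0.3, -0.5]
gripper_width: 0.651
t 15.85 tcp [ 449.7 -171.2  148.2] th 100.0 F [ 0.8 -0.3 -0.5] g 0.651
wrist 3343 [ 450.5 -171. ] [56.5 36. ] 9.2 zmed 43.2
```

View pics/w6.png

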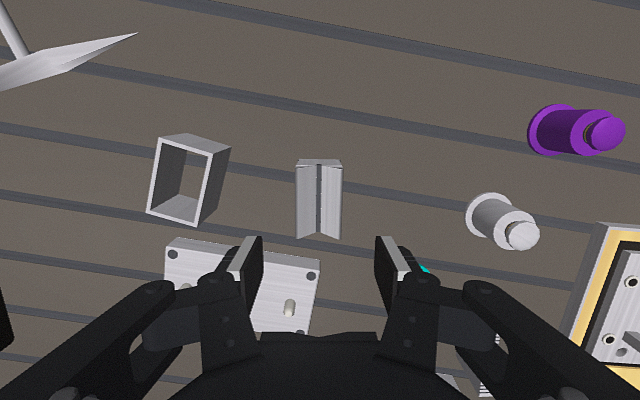

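The grooved solid block at (320,200) is the V-block; the hollow tube is at (185,180).

```bash
python3 -m pendant '[{"tx":0,"ty":0,"tz":0.4,"rx":0,"ry":0,"rz":0},{"tx":0,"ty":0,"tz":0.7,"rx":0,"ry":0,"rz":0},{"tx":0,"ty":0,"tz":0.85,"rx":0,"ry":0,"rz":0},{"tx":0,"ty":0,"tz":0.85,"rx":0,"ry":0,"rz":0},{"tx":0,"ty":0,"tz":0.85,"rx":0,"ry":0,"rz":0}]'
python3 - <<'E'
from h import *
d=rect("wrist",33,56,449,-173,43)
cv2.imwrite("pics/w7.png",d["img"][:,:,::-1])
to(450.5,-171.3,30,99.5)
E
```

```text
clock: 16.4
tool_pos: [449.9, -171.9, 64.1]
tcp_rot: [0.643, 0.766, -0.0, -0.0]
wrist_force: [0.6, -0.2, 0.4]
gripper_width: 0.65
wrist 7935 [ 449.5 -171.1] [64.4 65.4] 52.8 zmed 43.6
t 16.45 tcp [ 450.5 -172.3   64.7] th 100.0 F [0.2 0.2 0.4] g 0.649
tx 0.01 ty 0.00 tz 0.35 rz 0.012
```

View pics/w7.png

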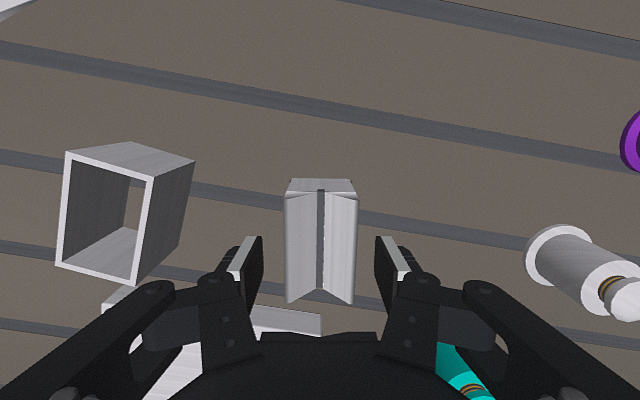

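```bash
python3 -m pendant '[{"tx":0.01,"ty":0,"tz":0.12,"rx":0,"ry":0,"rz":0.01},{"tx":0.01,"ty":0,"tz":0.24,"rx":0,"ry":0,"rz":0.01},{"tx":0.01,"ty":0,"tz":0.32,"rx":0,"ry":0,"rz":0.01},{"tx":0.01,"ty":0,"tz":0.345,"rx":0,"ry":0,"rz":0.01},{"tx":0.01,"ty":0,"tz":0.345,"rx":0,"ry":0,"rz":0.01},{"tx":0.01,"ty":0,"tz":0.345,"rx":0,"ry":0,"rz":0.01}]'
python3 -m pendant '[{"tx":0,"ty":0,"tz":0,"rx":0,"ry":0,"rz":0},{"tx":0,"ty":0,"tz":0,"rx":0,"ry":0,"rz":0},{"tx":0,"ty":0,"tz":0,"rx":0,"ry":0,"rz":0},{"tx":0,"ty":0,"tz":0,"rx":0,"ry":0,"rz":0},{"tx":0,"ty":0,"tz":0,"rx":0,"ry":0,"rz":0},{"tx":0,"ty":0,"tz":0,"rx":0,"ry":0,"rz":0}]' 0.2
```

```text
clock: 17.05
tool_pos: [449.7, -171.6, 29.7]
tcp_rot: [0.646, 0.764, 0.0, 0.0]
wrist_force: [1.2, -0.3, -0.5]
gripper_width: 0.652
clock: 17.65
tool_pos: [449.9, -171.4, 30.0]
tcp_rot: [0.646, 0.764, 0.0, 0.0]
wrist_force: [-1.1, 2.8, 6.3]
gripper_width: 0.417
```

```bash
python3 -m pendant '[{"tx":0,"ty":0,"tz":-0.05,"rx":0,"ry":0,"rz":0},{"tx":0,"ty":0,"tz":-0.15,"rx":0,"ry":0,"rz":0},{"tx":0,"ty":0,"tz":-0.35,"rx":0,"ry":0,"rz":0},{"tx":0,"ty":0,"tz":-0.6,"rx":0,"ry":0,"rz":0},{"tx":0,"ty":0,"tz":-0.82,"rx":0,"ry":0,"rz":0},{"tx":0,"ty":0,"tz":-0.96,"rx":0,"ry":0,"rz":0},{"tx":0,"ty":0,"tz":-1,"rx":0,"ry":0,"rz":0},{"tx":0,"ty":0,"tz":-1,"rx":0,"ry":0,"rz":0}]'
python3 - <<'E'
from h import *
to(479.1,249.1,130,95.2)
E
```

```text
clock: 18.45
tool_pos: [449.3, -171.6, 129.6]
tcp_rot: [0.646, 0.764, -0.0, 0.0]
wrist_force: [-0.1, -1.3, -6.6]
gripper_width: 0.42
t 18.45 tcp [ 449.3 -171.6  129.6] th 99.5 F [-0.1 -1.3 -6.6] g 0.42
tx 4.10 ty 0.99 tz -0.00 rz 0.097
```

```bash
for i in 1 2 3 4 5; do python3 -m pendant '[{"tx":0.1,"ty":0.024,"tz":0,"rx":0,"ry":0,"rz":0},{"tx":0.3,"ty":0.072,"tz":0,"rx":0,"ry":0,"rz":0},{"tx":0.52,"ty":0.126,"tz":0,"rx":0,"ry":0,"rz":0},{"tx":0.72,"ty":0.174,"tz":0,"rx":0,"ry":0,"rz":0},{"tx":0.82,"ty":0.198,"tz":0,"rx":0,"ry":0,"rz":0}]'; done
python3 -m pendant '[{"tx":0,"ty":0,"tz":0,"rx":0,"ry":0,"rz":0.05},{"tx":0,"ty":0,"tz":0.2,"rx":0,"ry":0,"rz":0.097},{"tx":0,"ty":0,"tz":0.4,"rx":0,"ry":0,"rz":0.097},{"tx":0,"ty":0,"tz":0.55,"rx":0,"ry":0,"rz":0.097},{"tx":0,"ty":0,"tz":0.6,"rx":0,"ry":0,"rz":0.097},{"tx":0,"ty":0,"tz":0.6,"rx":0,"ry":0,"rz":0.097}]'
python3 - <<'E'
from h import *
d,W=tray("wrist")
cv2.imwrite("pics/w8.png",d["img"][:,:,::-1])
rect("wrist",45,90,479,249,48)
d=bot.snapshot("scene");cv2.imwrite("pics/s8.png",cv2.resize(d["img"][110:240,260:480,::-1],(792,468)))
to(479.1,249.1,40,95.2)
E
```

```text
clock: 18.95
tool_pos: [454.1, -85.1, 128.1]
tcp_rot: [0.645, 0.764, -0.001, -0.002]
wrist_force: [-0.3, -0.4, -6.6]
gripper_width: 0.415
clock: 19.45
tool_pos: [461.1, -1.9, 129.1]
tcp_rot: [0.645, 0.764, -0.0, -0.0]
wrist_force: [-0.2, -0.6, -6.8]
gripper_width: 0.417
clock: 19.95
tool_pos: [467.4, 82.0, 129.3]
tcp_rot: [0.646, 0.764, 0.0, 0.0]
wrist_force: [0.4, -0.1, -6.4]
gripper_width: 0.414
clock: 20.45
tool_pos: [473.4, 166.1, 129.3]
tcp_rot: [0.646, 0.764, 0.0, 0.0]
wrist_force: [0.2, -1.0, -6.3]
gripper_width: 0.413
clock: 20.95
tool_pos: [479.3, 250.3, 129.3]
tcp_rot: [0.646, 0.764, 0.0, 0.0]
wrist_force: [-0.5, -0.7, -7.0]
gripper_width: 0.418
clock: 21.55
tool_pos: [478.5, 248.4, 68.6]
tcp_rot: [0.675, 0.738, -0.001, -0.0]
wrist_force: [0.2, 0.2, -6.1]
gripper_width: 0.414
wrist 4448 [486.1 153.7] [85.2 79.4] 5.1
wrist 2496 [458.4 248.1] [32.  54.9] 4.8
wrist 172 [464.9 148.7] [10.5  8. ] 73.5
wrist 14216 [474.8 249.1] [60.3 54.7] 36.2 zmed 81.0
t 21.7 tcp [479.9 249.4  70.4] th 95.2 F [ 0.3  0.7 -6.4] g 0.413
tx -0.00 ty -0.01 tz 0.30 rz -0.001
```

View pics/w8.png

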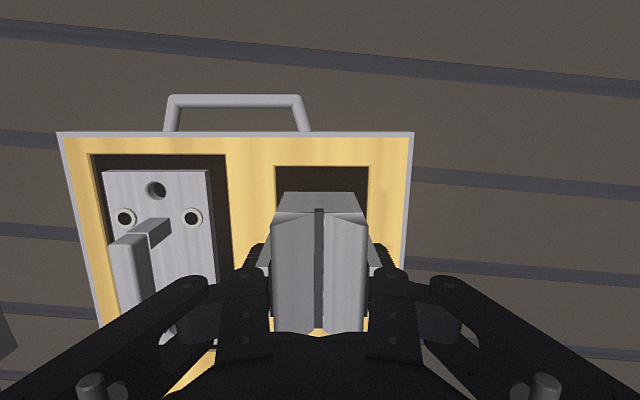

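View pics/s8.png

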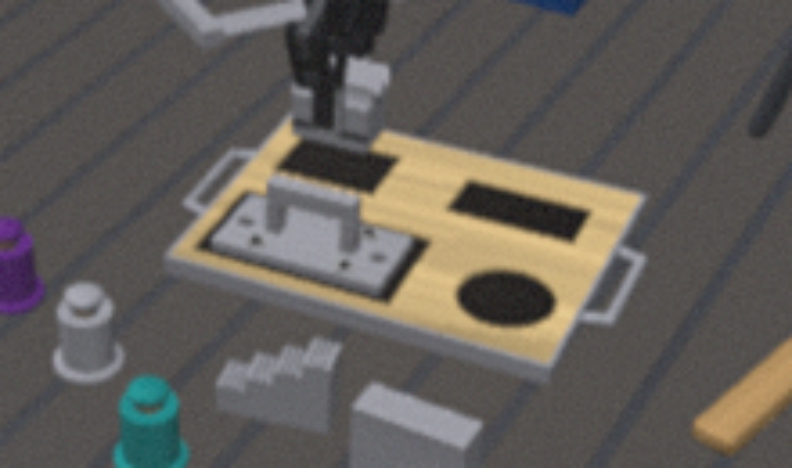

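```bash
python3 -m pendant '[{"tx":-0.01,"ty":-0.01,"tz":0.06,"rx":0,"ry":0,"rz":0},{"tx":-0.01,"ty":-0.01,"tz":0.13,"rx":0,"ry":0,"rz":0},{"tx":-0.01,"ty":-0.01,"tz":0.2,"rx":0,"ry":0,"rz":0},{"tx":-0.01,"ty":-0.01,"tz":0.25,"rx":0,"ry":0,"rz":0},{"tx":-0.01,"ty":-0.01,"tz":0.28,"rx":0,"ry":0,"rz":0},{"tx":-0.01,"ty":-0.01,"tz":0.29,"rx":0,"ry":0,"rz":0},{"tx":-0.01,"ty":-0.01,"tz":0.295,"rx":0,"ry":0,"rz":0},{"tx":-0.01,"ty":-0.01,"tz":0.295,"rx":0,"ry":0,"rz":0},{"tx":-0.01,"ty":-0.01,"tz":0.295,"rx":0,"ry":0,"rz":0}]'
```

```text
clock: 22.6
tool_pos: [478.6, 248.5, 40.1]
tcp_rot: [0.674, 0.738, 0.001, 0.0]
wrist_force: [-0.2, -0.0, -6.4]
gripper_width: 0.412
```

```bash
python3 -m pendant '[{"tx":0,"ty":0,"tz":0.004,"rx":0,"ry":0,"rz":0},{"tx":0,"ty":0,"tz":0.008,"rx":0,"ry":0,"rz":0},{"tx":0,"ty":0,"tz":0.008,"rx":0,"ry":0,"rz":0},{"tx":0,"ty":0,"tz":0.008,"rx":0,"ry":0,"rz":0}]'
```

```text
clock: 23.0
tool_pos: [478.6, 248.5, 40.0]
tcp_rot: [0.674, 0.738, 0.001, 0.0]
wrist_force: [-2.4, -0.6, 5.1]
gripper_width: 0.416
```

```bash
python3 -m pendant '[{"tx":0,"ty":0,"tz":0,"rx":0,"ry":0,"rz":0},{"tx":0,"ty":0,"tz":0,"rx":0,"ry":0,"rz":0},{"tx":0,"ty":0,"tz":0,"rx":0,"ry":0,"rz":0},{"tx":0,"ty":0,"tz":0,"rx":0,"ry":0,"rz":0}]' 0.6
python3 -m pendant '[{"tx":0,"ty":0,"tz":-0.1,"rx":0,"ry":0,"rz":0},{"tx":0,"ty":0,"tz":-0.3,"rx":0,"ry":0,"rz":0},{"tx":0,"ty":0,"tz":-0.7,"rx":0,"ry":0,"rz":0},{"tx":0,"ty":0,"tz":-1,"rx":0,"ry":0,"rz":0},{"tx":0,"ty":0,"tz":-1,"rx":0,"ry":0,"rz":0},{"tx":0,"ty":0,"tz":-1,"rx":0,"ry":0,"rz":0}]'
python3 - <<'E'
from h import *
st()
d=rect("wrist",40,70,479,249,48)
cv2.imwrite("pics/w9.png",d["img"][:,:,::-1])
to(575,12.5,140,102)
E
```

```text
clock: 23.4
tool_pos: [478.3, 248.3, 39.1]
tcp_rot: [0.674, 0.738, 0.0, 0.0]
wrist_force: [-0.3, -0.1, 0.6]
gripper_width: 0.597
clock: 24.0
tool_pos: [478.7, 248.5, 140.5]
tcp_rot: [0.674, 0.738, 0.001, 0.0]
wrist_force: [0.8, 0.7, -0.4]
gripper_width: 0.603
t 24.0 tcp [478.7 248.5 140.5] th 95.2 F [ 0.8  0.7 -0.4] g 0.603
wrist 3894 [479.4 248.6] [56.8 36.1] 5.0 zmed 53.1
t 24.05 tcp [477.9 248.1 139.1] th 95.2 F [-0.9 -0.3  0.1] g 0.598
tx -2.43 ty 0.75 tz -0.01 rz -0.151
```

View pics/w9.png

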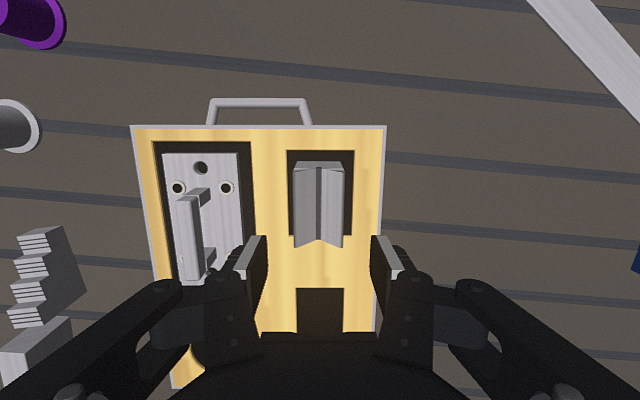

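The V-block at (320,205) is centred and flat. Next is the step block.

```bash
for i in 1 2 3; do python3 -m pendant '[{"tx":-0.4,"ty":0.12,"tz":0,"rx":0,"ry":0,"rz":0},{"tx":-0.81,"ty":0.25,"tz":0,"rx":0,"ry":0,"rz":0},{"tx":-0.81,"ty":0.25,"tz":0,"rx":0,"ry":0,"rz":0}]' 0.5; done
python3 -m pendant '[{"tx":0,"ty":0,"tz":0,"rx":0,"ry":0,"rz":-0.15},{"tx":0,"ty":0,"tz":0,"rx":0,"ry":0,"rz":-0.15},{"tx":0,"ty":0,"tz":0,"rx":0,"ry":0,"rz":-0.15}]'
python3 - <<'E'
from h import *
st()
d=rect("wrist",16,56,570,11,42)
rect("wrist",46,53,570,11,42)
cv2.imwrite("pics/w10.png",d["img"][:,:,::-1])
E
```

```text
clock: 24.35
tool_pos: [510.6, 165.6, 137.4]
tcp_rot: [0.677, 0.736, -0.002, -0.0]
wrist_force: [-0.1, -0.3, -0.5]
gripper_width: 0.497
clock: 24.65
tool_pos: [543.1, 87.6, 137.6]
tcp_rot: [0.677, 0.736, -0.001, -0.0]
wrist_force: [0.3, 0.1, -0.0]
gripper_width: 0.498
clock: 24.95
tool_pos: [575.5, 9.7, 137.7]
tcp_rot: [0.676, 0.737, -0.001, 0.0]
wrist_force: [0.3, 1.2, 0.4]
gripper_width: 0.502
clock: 25.25
tool_pos: [573.9, 14.1, 138.3]
tcp_rot: [0.63, 0.776, -0.0, -0.001]
wrist_force: [-0.2, -0.4, -0.6]
gripper_width: 0.5
t 25.25 tcp [573.9  14.1 138.3] th 101.9 F [-0.2 -0.4 -0.6] g 0.5
wrist 3146 [570.2  11.8] [70.1 25.2] 12.5 zmed 38.2
wrist 778 [595.8  17.2] [18.3 24.9] 12.1 zmed 49.7
```

View pics/w10.png

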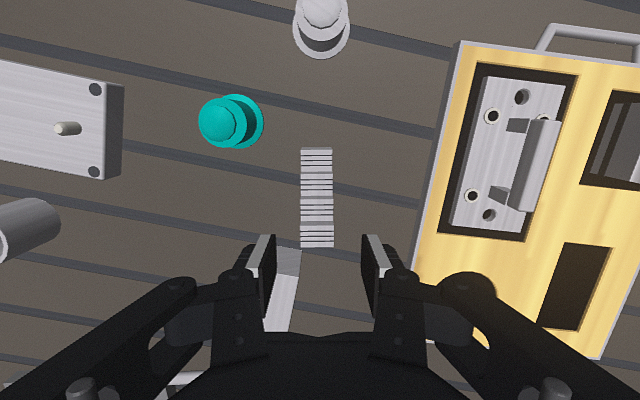

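The stepped block at (316,197) is the one meant; the flat-topped bar lies below it at (285,290). I'll descend over it.

```bash
python3 -c "
from h import *
to(577,13.3,60,102.3)"; python3 -m pendant '[{"tx":0,"ty":0.025,"tz":0.3,"rx":0,"ry":0,"rz":-0.01},{"tx":0,"ty":0.025,"tz":0.6,"rx":0,"ry":0,"rz":-0.01},{"tx":0,"ty":0.025,"tz":0.73,"rx":0,"ry":0,"rz":-0.01},{"tx":0,"ty":0.025,"tz":0.73,"rx":0,"ry":0,"rz":-0.01},{"tx":0,"ty":0.025,"tz":0.73,"rx":0,"ry":0,"rz":-0.01}]'
python3 - <<'E'
from h import *
d=bot.snapshot("wrist");cv2.imwrite("pics/w11.png",d["img"][:,:,::-1])
to(577,13.3,27,102.3)
E
```

```text
t 25.35 tcp [574.2  14.  138.7] th 101.9 F [-0.4  0.3  0.7] g 0.5
tx -0.01 ty 0.03 tz 0.79 rz -0.008
clock: 25.85
tool_pos: [577.6, 13.8, 66.7]
tcp_rot: [0.627, 0.779, 0.0, 0.0]
wrist_force: [-0.9, -0.9, -0.9]
gripper_width: 0.504
t 25.9 tcp [578.3  13.7  67.5] th 102.4 F [ 0.1 -0.1  0.5] g 0.499
tx -0.00 ty -0.01 tz 0.40 rz 0.002
```

View pics/w11.png

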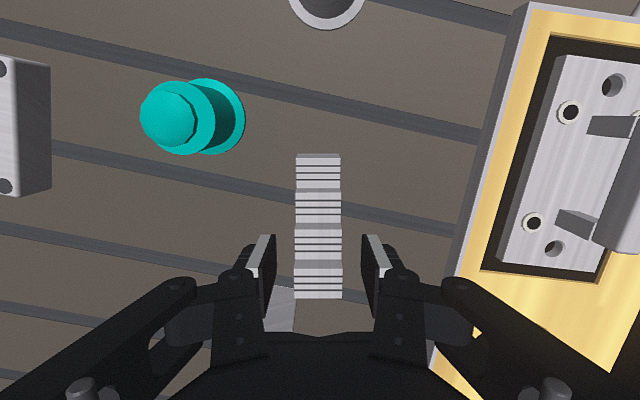

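```bash
python3 -m pendant '[{"tx":0,"ty":0,"tz":0.12,"rx":0,"ry":0,"rz":0},{"tx":0,"ty":0,"tz":0.25,"rx":0,"ry":0,"rz":0},{"tx":0,"ty":0,"tz":0.35,"rx":0,"ry":0,"rz":0},{"tx":0,"ty":0,"tz":0.4,"rx":0,"ry":0,"rz":0},{"tx":0,"ty":0,"tz":0.4,"rx":0,"ry":0,"rz":0},{"tx":0,"ty":0,"tz":0.4,"rx":0,"ry":0,"rz":0}]'
python3 -m pendant '[{"tx":0,"ty":0,"tz":0,"rx":0,"ry":0,"rz":0},{"tx":0,"ty":0,"tz":0,"rx":0,"ry":0,"rz":0},{"tx":0,"ty":0,"tz":0,"rx":0,"ry":0,"rz":0},{"tx":0,"ty":0,"tz":0,"rx":0,"ry":0,"rz":0},{"tx":0,"ty":0,"tz":0,"rx":0,"ry":0,"rz":0},{"tx":0,"ty":0,"tz":0,"rx":0,"ry":0,"rz":0}]' 0.1
```

```text
clock: 26.5
tool_pos: [577.2, 13.5, 25.9]
tcp_rot: [0.627, 0.779, -0.0, -0.0]
wrist_force: [0.8, -0.3, 0.3]
gripper_width: 0.498
clock: 27.1
tool_pos: [577.9, 13.4, 26.7]
tcp_rot: [0.627, 0.779, 0.0, 0.001]
wrist_force: [0.2, -1.1, 4.1]
gripper_width: 0.287
```

```bash
python3 -m pendant '[{"tx":0,"ty":0,"tz":-0.05,"rx":0,"ry":0,"rz":0},{"tx":0,"ty":0,"tz":-0.15,"rx":0,"ry":0,"rz":0},{"tx":0,"ty":0,"tz":-0.35,"rx":0,"ry":0,"rz":0},{"tx":0,"ty":0,"tz":-0.6,"rx":0,"ry":0,"rz":0},{"tx":0,"ty":0,"tz":-0.82,"rx":0,"ry":0,"rz":0},{"tx":0,"ty":0,"tz":-0.96,"rx":0,"ry":0,"rz":0},{"tx":0,"ty":0,"tz":-1,"rx":0,"ry":0,"rz":0},{"tx":0,"ty":0,"tz":-1,"rx":0,"ry":0,"rz":0}]'
python3 - <<'E'
from h import *
to(620.5,261,127,95.2)
E
```

```text
clock: 27.9
tool_pos: [577.1, 13.6, 126.3]
tcp_rot: [0.627, 0.779, 0.0, 0.0]
wrist_force: [0.4, -0.1, -5.0]
gripper_width: 0.285
t 27.9 tcp [577.1  13.6 126.3] th 102.4 F [ 0.4 -0.1 -5. ] g 0.285
tx 2.32 ty 0.96 tz -0.01 rz 0.160
```

```bash
for i in 1 2 3; do python3 -m pendant '[{"tx":0.1,"ty":0.042,"tz":0,"rx":0,"ry":0,"rz":0},{"tx":0.28,"ty":0.115,"tz":0,"rx":0,"ry":0,"rz":0},{"tx":0.5,"ty":0.207,"tz":0,"rx":0,"ry":0,"rz":0},{"tx":0.68,"ty":0.28,"tz":0,"rx":0,"ry":0,"rz":0},{"tx":0.773,"ty":0.32,"tz":0,"rx":0,"ry":0,"rz":0}]'; done
python3 -m pendant '[{"tx":0,"ty":0,"tz":0,"rx":0,"ry":0,"rz":0.08},{"tx":0,"ty":0,"tz":0.1,"rx":0,"ry":0,"rz":0.16},{"tx":0,"ty":0,"tz":0.28,"rx":0,"ry":0,"rz":0.16},{"tx":0,"ty":0,"tz":0.45,"rx":0,"ry":0,"rz":0.16},{"tx":0,"ty":0,"tz":0.55,"rx":0,"ry":0,"rz":0.16},{"tx":0,"ty":0,"tz":0.6,"rx":0,"ry":0,"rz":0.16},{"tx":0,"ty":0,"tz":0.6,"rx":0,"ry":0,"rz":0.16}]'
python3 - <<'E'
from h import *
d,W=tray("wrist")
cv2.imwrite("pics/w12.png",d["img"][:,:,::-1])
rect("wrist",54,100,479,249,60)
d=bot.snapshot("scene");cv2.imwrite("pics/s12.png",cv2.resize(d["img"][110:240,260:480,::-1],(792,468)))
to(620.5,261,37,95.2)
E
```

```text
clock: 28.4
tool_pos: [591.2, 98.1, 124.5]
tcp_rot: [0.626, 0.78, -0.001, -0.001]
wrist_force: [-0.2, -0.5, -4.2]
gripper_width: 0.28
clock: 28.9
tool_pos: [606.8, 180.5, 125.9]
tcp_rot: [0.626, 0.78, 0.0, -0.0]
wrist_force: [-0.1, 0.1, -5.6]
gripper_width: 0.284
clock: 29.4
tool_pos: [621.3, 262.0, 125.9]
tcp_rot: [0.626, 0.78, 0.0, -0.0]
wrist_force: [0.1, -0.7, -5.2]
gripper_width: 0.284
clock: 30.1
tool_pos: [620.9, 260.1, 65.4]
tcp_rot: [0.675, 0.738, -0.001, -0.0]
wrist_force: [0.4, -0.2, -4.7]
gripper_width: 0.283
wrist 5913 [545.  158.8] [74.7 79.3] 5.2
wrist 3511 [508.3 252.5] [18.5 55.1] 5.2
wrist 175 [539.  153.8] [10.4 13.3] 5.2
wrist 188 [542.6 174.5] [7.6 7.7] 5.2
wrist 170 [546.9 133.1] [7.4 6.9] 83.9
wrist 277 [560.4 157.2] [10.4  9.7] 87.0
wrist 2780 [597.9 260.5] [56.9 44. ] 5.1
wrist 6438 [643.9 167. ] [55.9 60.8] 29.2
wrist 0 [0. 0.] [0. 0.] 0.0 zmed nan
t 30.25 tcp [622.  260.8  67.2] th 95.2 F [ 0.3  0.5 -3.6] g 0.278
tx 0.00 ty -0.01 tz 0.30 rz -0.000
  return _methods._mean(a, axis=axis, dtype=dtype,
  ret = ret.dtype.type(ret / rcount)
```

View pics/w12.png

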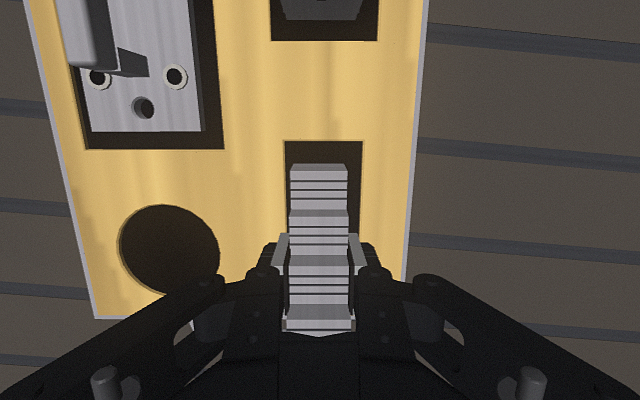

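View pics/s12.png

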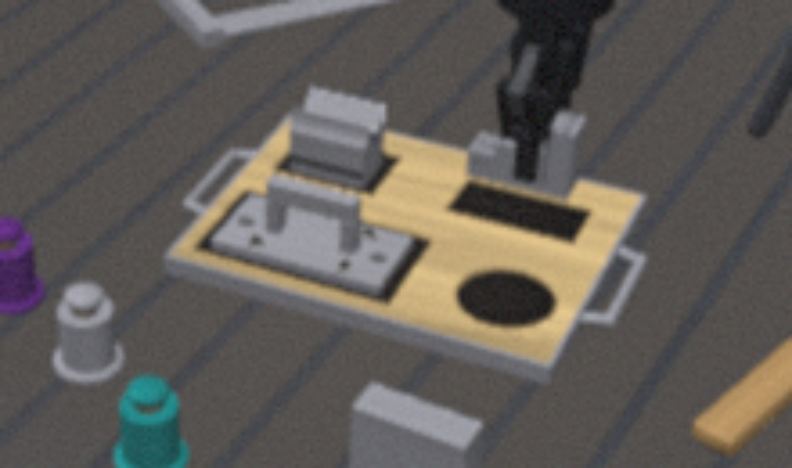

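```bash
python3 -m pendant '[{"tx":0.01,"ty":-0.01,"tz":0.06,"rx":0,"ry":0,"rz":0},{"tx":0.01,"ty":-0.01,"tz":0.13,"rx":0,"ry":0,"rz":0},{"tx":0.01,"ty":-0.01,"tz":0.2,"rx":0,"ry":0,"rz":0},{"tx":0.01,"ty":-0.01,"tz":0.25,"rx":0,"ry":0,"rz":0},{"tx":0.01,"ty":-0.01,"tz":0.28,"rx":0,"ry":0,"rz":0},{"tx":0.01,"ty":-0.01,"tz":0.29,"rx":0,"ry":0,"rz":0},{"tx":0.01,"ty":-0.01,"tz":0.295,"rx":0,"ry":0,"rz":0},{"tx":0.01,"ty":-0.01,"tz":0.295,"rx":0,"ry":0,"rz":0},{"tx":0.01,"ty":-0.01,"tz":0.295,"rx":0,"ry":0,"rz":0}]'
```

```text
clock: 31.15
tool_pos: [620.3, 261.6, 36.8]
tcp_rot: [0.674, 0.738, 0.0, 0.0]
wrist_force: [-0.9, 0.1, -4.3]
gripper_width: 0.28
```

```bash
python3 -m pendant '[{"tx":0,"ty":0,"tz":0.004,"rx":0,"ry":0,"rz":0},{"tx":0,"ty":0,"tz":0.008,"rx":0,"ry":0,"rz":0},{"tx":0,"ty":0,"tz":0.008,"rx":0,"ry":0,"rz":0},{"tx":0,"ty":0,"tz":0.008,"rx":0,"ry":0,"rz":0}]'
```

```text
clock: 31.55
tool_pos: [620.3, 261.6, 36.8]
tcp_rot: [0.674, 0.738, 0.0, 0.0]
wrist_force: [-3.7, -2.3, 4.9]
gripper_width: 0.28
```

Contact. Release to 0.45 and rise.

```bash
python3 -m pendant '[{"tx":0,"ty":0,"tz":0,"rx":0,"ry":0,"rz":0},{"tx":0,"ty":0,"tz":0,"rx":0,"ry":0,"rz":0},{"tx":0,"ty":0,"tz":0,"rx":0,"ry":0,"rz":0},{"tx":0,"ty":0,"tz":0,"rx":0,"ry":0,"rz":0}]' 0.47
python3 -m pendant '[{"tx":0,"ty":0,"tz":-0.1,"rx":0,"ry":0,"rz":0},{"tx":0,"ty":0,"tz":-0.3,"rx":0,"ry":0,"rz":0},{"tx":0,"ty":0,"tz":-0.7,"rx":0,"ry":0,"rz":0},{"tx":0,"ty":0,"tz":-1,"rx":0,"ry":0,"rz":0},{"tx":0,"ty":0,"tz":-1,"rx":0,"ry":0,"rz":0},{"tx":0,"ty":0,"tz":-1,"rx":0,"ry":0,"rz":0}]'
python3 - <<'E'
from h import *
st()
d=rect("wrist",24,70,613,261,42)
rect("wrist",57,66,613,261,42)
cv2.imwrite("pics/w13.png",d["img"][:,:,::-1])
to(446,-12.5,137,95.2)
E
```

```text
clock: 31.95
tool_pos: [620.4, 261.6, 35.7]
tcp_rot: [0.674, 0.738, 0.0, 0.0]
wrist_force: [0.8, 0.6, -1.3]
gripper_width: 0.468
clock: 32.55
tool_pos: [621.0, 261.8, 137.8]
tcp_rot: [0.674, 0.738, 0.002, 0.001]
wrist_force: [0.0, -0.1, -0.2]
gripper_width: 0.471
t 32.55 tcp [621.  261.8 137.8] th 95.2 F [ 0.  -0.1 -0.2] g 0.471
wrist 3521 [613.1 261. ] [70.7 25. ] 5.1 zmed 48.4
wrist 850 [638.7 263.2] [17.8 25. ] 5.6 zmed 59.7
t 32.65 tcp [619.4 261.2 134.9] th 95.2 F [1.3 0.6 0. ] g 0.472
tx -2.57 ty -1.97 tz -0.02 rz -0.000
```

View pics/w13.png

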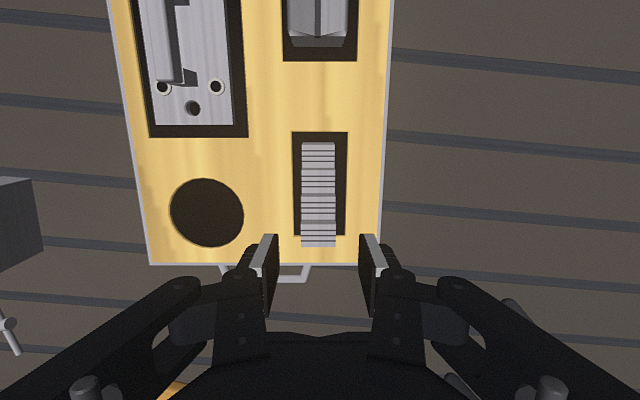

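The step block at (318,193) is seated, with its top at z = 60. I'll measure the round recess, then go to the jack.

```bash
python3 -c "
from h import *
tray('wrist')"
for i in 1 2 3; do python3 -m pendant '[{"tx":-0.35,"ty":-0.27,"tz":0,"rx":0,"ry":0,"rz":0},{"tx":-0.7,"ty":-0.54,"tz":0,"rx":0,"ry":0,"rz":0},{"tx":-0.857,"ty":-0.657,"tz":0,"rx":0,"ry":0,"rz":0},{"tx":-0.857,"ty":-0.657,"tz":0,"rx":0,"ry":0,"rz":0}]' 0.65; done
python3 - <<'E'
from h import *
st()
d=rect("wrist",51,60,446,-13,30)
rect("wrist",36,46,446,-13,30)
rect("wrist",2,9,446,-13,30)
cv2.imwrite("pics/w14.png",d["img"][:,:,::-1])
E
```

```text
wrist 4206 [533.6 157.8] [98.2 79.1] 5.1
wrist 1904 [496.6 251.4] [41.4 55. ] 5.2
wrist 2258 [613.5 261.8] [87.9 44. ] 5.2
wrist 3920 [647.  168.4] [62.2 61.1] 42.7
clock: 33.1
tool_pos: [559.9, 167.5, 134.4]
tcp_rot: [0.675, 0.737, -0.002, -0.001]
wrist_force: [0.9, -0.6, 0.9]
gripper_width: 0.654
clock: 33.5
tool_pos: [503.3, 77.5, 135.0]
tcp_rot: [0.675, 0.738, -0.001, -0.001]
wrist_force: [1.0, 0.0, 0.4]
gripper_width: 0.651
clock: 33.9
tool_pos: [446.7, -13.1, 135.5]
tcp_rot: [0.675, 0.738, -0.0, -0.0]
wrist_force: [0.0, 0.1, 0.3]
gripper_width: 0.646
t 33.9 tcp [446.7 -13.1 135.5] th 95.1 F [0.  0.1 0.3] g 0.646
wrist 845 [446.6 -10.8] [23.3 23.3] 19.6 zmed 55.1
wrist 744 [446.6 -10.7] [33.6 33.9] 74.2 zmed 41.5
wrist 509 [445.6 -20.1] [36.7 62.9] 25.0 zmed 4.3
```

View pics/w14.png

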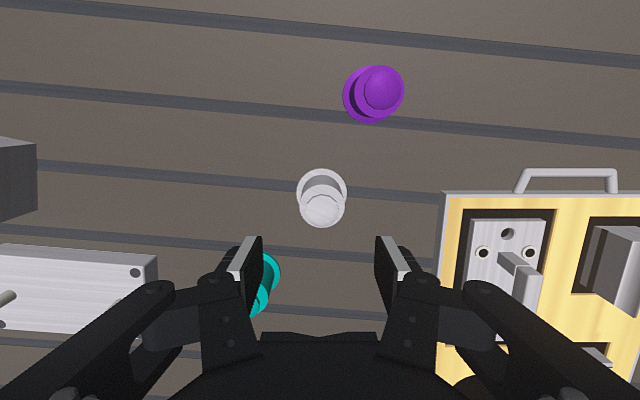

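Jack-shaped candidates here are grey (322,198), purple (375,93) and turquoise (265,285). The grey one is meant, because purple and turquoise are excluded. The enlarged scene crop already showed the grey one with foot, body and pad, while the pipe is a hollow ring elsewhere.

```bash
python3 -c "
from h import *
to(446.6,-10.9,60,95.2)"; python3 -m pendant '[{"tx":0.015,"ty":0,"tz":0.25,"rx":0,"ry":0,"rz":0},{"tx":0.015,"ty":0,"tz":0.5,"rx":0,"ry":0,"rz":0},{"tx":0.015,"ty":0,"tz":0.68,"rx":0,"ry":0,"rz":0},{"tx":0.015,"ty":0,"tz":0.68,"rx":0,"ry":0,"rz":0},{"tx":0.015,"ty":0,"tz":0.68,"rx":0,"ry":0,"rz":0}]'
python3 - <<'E'
from h import *
d=rect("wrist",51,60,446,-13,30);cv2.imwrite("pics/w15.png",d["img"][:,:,::-1])
to(446.6,-10.9,28,95.2)
E
```

```text
t 34.05 tcp [448.7 -11.4 135.9] th 95.2 F [-0.3  0.7 -0.5] g 0.653
tx 0.01 ty -0.02 tz 0.76 rz 0.001
clock: 34.55
tool_pos: [447.7, -9.9, 67.8]
tcp_rot: [0.674, 0.739, -0.0, -0.0]
wrist_force: [-1.2, -0.7, 0.4]
gripper_width: 0.652
wrist 1870 [446.5 -11.5] [24.2 59.8] 10.2 zmed 55.1
t 34.6 tcp [448.2 -10.1  68.4] th 95.3 F [ 0.6 -0.8  0.3] g 0.65
tx -0.01 ty -0.02 tz 0.40 rz 0.001
```

View pics/w15.png

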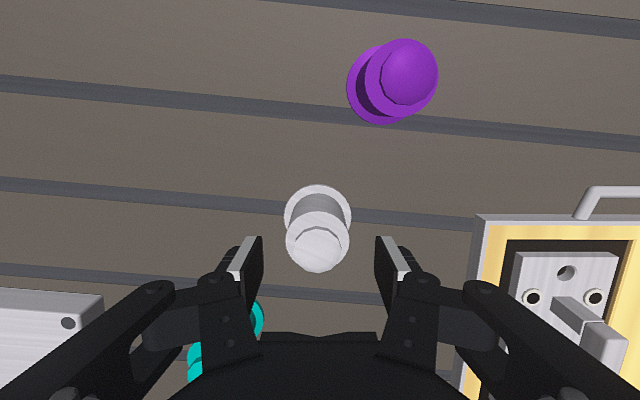

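```bash
python3 -m pendant '[{"tx":-0.01,"ty":-0.015,"tz":0.12,"rx":0,"ry":0,"rz":0},{"tx":-0.01,"ty":-0.015,"tz":0.25,"rx":0,"ry":0,"rz":0},{"tx":-0.01,"ty":-0.015,"tz":0.35,"rx":0,"ry":0,"rz":0},{"tx":-0.01,"ty":-0.015,"tz":0.4,"rx":0,"ry":0,"rz":0},{"tx":-0.01,"ty":-0.015,"tz":0.4,"rx":0,"ry":0,"rz":0},{"tx":-0.01,"ty":-0.015,"tz":0.4,"rx":0,"ry":0,"rz":0}]'
python3 -m pendant '[{"tx":0,"ty":0,"tz":0,"rx":0,"ry":0,"rz":0},{"tx":0,"ty":0,"tz":0,"rx":0,"ry":0,"rz":0},{"tx":0,"ty":0,"tz":0,"rx":0,"ry":0,"rz":0},{"tx":0,"ty":0,"tz":0,"rx":0,"ry":0,"rz":0},{"tx":0,"ty":0,"tz":0,"rx":0,"ry":0,"rz":0},{"tx":0,"ty":0,"tz":0,"rx":0,"ry":0,"rz":0}]' 0.2
```

```text
clock: 35.2
tool_pos: [446.0, -12.0, 28.2]
tcp_rot: [0.674, 0.738, 0.0, 0.0]
wrist_force: [0.1, -0.2, -0.1]
gripper_width: 0.648
clock: 35.8
tool_pos: [446.2, -11.8, 28.6]
tcp_rot: [0.674, 0.738, 0.001, 0.0]
wrist_force: [-0.7, 1.7, 5.5]
gripper_width: 0.381
```

```bash
python3 -m pendant '[{"tx":0,"ty":0,"tz":-0.05,"rx":0,"ry":0,"rz":0},{"tx":0,"ty":0,"tz":-0.15,"rx":0,"ry":0,"rz":0},{"tx":0,"ty":0,"tz":-0.35,"rx":0,"ry":0,"rz":0},{"tx":0,"ty":0,"tz":-0.6,"rx":0,"ry":0,"rz":0},{"tx":0,"ty":0,"tz":-0.82,"rx":0,"ry":0,"rz":0},{"tx":0,"ty":0,"tz":-0.96,"rx":0,"ry":0,"rz":0},{"tx":0,"ty":0,"tz":-1,"rx":0,"ry":0,"rz":0},{"tx":0,"ty":0,"tz":-1,"rx":0,"ry":0,"rz":0}]'
python3 - <<'E'
from h import *
d=bot.snapshot("scene");cv2.imwrite("pics/s16.png",cv2.resize(d["img"][100:300,220:480,::-1],(780,600)))
to(647,168,128,95.2)
E
```

```text
clock: 36.6
tool_pos: [445.8, -12.1, 128.4]
tcp_rot: [0.674, 0.738, 0.0, 0.0]
wrist_force: [-0.1, -0.5, -2.5]
gripper_width: 0.384
t 36.65 tcp [445.2 -12.1 127.6] th 95.2 F [-0.9  0.  -3.1] g 0.38
tx 1.61 ty 2.17 tz -0.00 rz -0.000
```

View pics/s16.png

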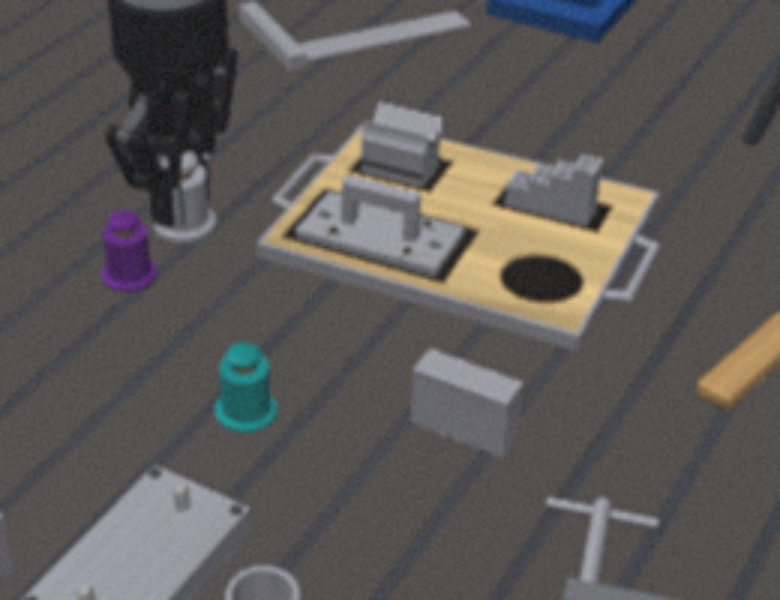

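```bash
for i in 1 2 3; do python3 -m pendant '[{"tx":0.07,"ty":0.094,"tz":0,"rx":0,"ry":0,"rz":0},{"tx":0.2,"ty":0.27,"tz":0,"rx":0,"ry":0,"rz":0},{"tx":0.36,"ty":0.485,"tz":0,"rx":0,"ry":0,"rz":0},{"tx":0.48,"ty":0.646,"tz":0,"rx":0,"ry":0,"rz":0},{"tx":0.537,"ty":0.723,"tz":0,"rx":0,"ry":0,"rz":0}]'; done
python3 -m pendant '[{"tx":0,"ty":0,"tz":0,"rx":0,"ry":0,"rz":0},{"tx":0,"ty":0,"tz":0.1,"rx":0,"ry":0,"rz":0},{"tx":0,"ty":0,"tz":0.28,"rx":0,"ry":0,"rz":0},{"tx":0,"ty":0,"tz":0.45,"rx":0,"ry":0,"rz":0},{"tx":0,"ty":0,"tz":0.55,"rx":0,"ry":0,"rz":0},{"tx":0,"ty":0,"tz":0.6,"rx":0,"ry":0,"rz":0},{"tx":0,"ty":0,"tz":0.6,"rx":0,"ry":0,"rz":0}]'
python3 - <<'E'
from h import *
d,W=tray("wrist")
cv2.imwrite("pics/w17.png",d["img"][:,:,::-1])
d=bot.snapshot("scene");cv2.imwrite("pics/s17.png",cv2.resize(d["img"][110:240,260:480,::-1],(792,468)))
to(647,168,38.6,95.2)
E
```

```text
clock: 37.15
tool_pos: [514.0, 49.6, 126.7]
tcp_rot: [0.674, 0.739, -0.0, -0.0]
wrist_force: [-0.5, -0.2, -2.3]
gripper_width: 0.383
clock: 37.65
tool_pos: [580.7, 109.0, 127.2]
tcp_rot: [0.674, 0.739, -0.0, -0.0]
wrist_force: [-0.2, -0.4, -2.3]
gripper_width: 0.382
clock: 38.15
tool_pos: [647.5, 168.8, 127.0]
tcp_rot: [0.674, 0.738, -0.0, -0.0]
wrist_force: [-0.4, -0.1, -3.8]
gripper_width: 0.383
clock: 38.85
tool_pos: [646.2, 167.4, 66.9]
tcp_rot: [0.675, 0.738, -0.001, -0.001]
wrist_force: [0.1, 1.4, -2.5]
gripper_width: 0.381
wrist 5855 [553.2 159.1] [58.6 79. ] 5.2
wrist 626 [516.5 252.3] [ 2.3 53.7] 5.2
wrist 195 [541.4 177.8] [7.8 7.4] 7.4
wrist 197 [545.6 136.7] [7.7 7.5] 5.2
wrist 335 [560.5 159.1] [10.2 10.4] 5.2
wrist 2942 [613.6 261. ] [87.7 42.9] 5.2
wrist 2854 [634.8 166.6] [37.3 62.7] 4.6
t 38.95 tcp [647.4 167.9  68.5] th 95.2 F [ 0.8 -0.5 -3.2] g 0.381
tx 0.00 ty -0.00 tz 0.30 rz -0.001
```

View pics/w17.png

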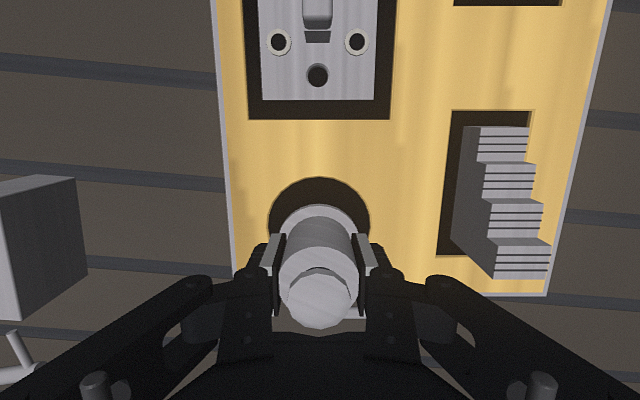

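View pics/s17.png

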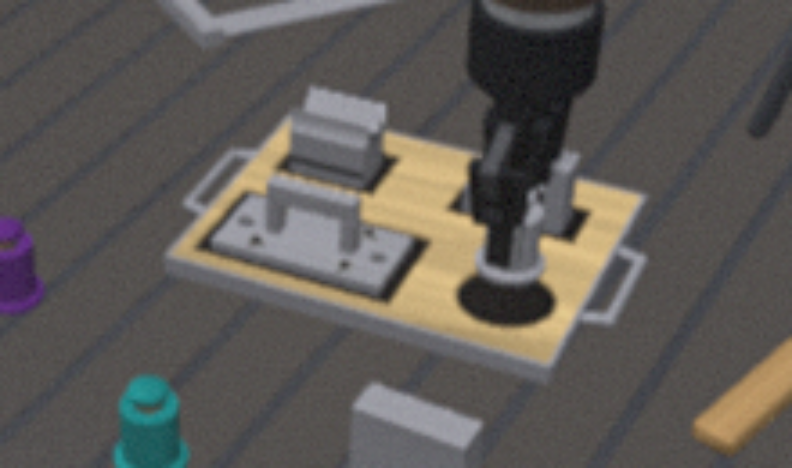

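```bash
python3 -m pendant '[{"tx":0,"ty":0,"tz":0.06,"rx":0,"ry":0,"rz":0},{"tx":0,"ty":0,"tz":0.13,"rx":0,"ry":0,"rz":0},{"tx":0,"ty":0,"tz":0.2,"rx":0,"ry":0,"rz":0},{"tx":0,"ty":0,"tz":0.25,"rx":0,"ry":0,"rz":0},{"tx":0,"ty":0,"tz":0.275,"rx":0,"ry":0,"rz":0},{"tx":0,"ty":0,"tz":0.285,"rx":0,"ry":0,"rz":0},{"tx":0,"ty":0,"tz":0.29,"rx":0,"ry":0,"rz":0},{"tx":0,"ty":0,"tz":0.29,"rx":0,"ry":0,"rz":0},{"tx":0,"ty":0,"tz":0.29,"rx":0,"ry":0,"rz":0}]'
```

```text
clock: 39.85
tool_pos: [647.3, 168.1, 39.1]
tcp_rot: [0.674, 0.738, 0.0, 0.0]
wrist_force: [0.4, 0.3, -3.4]
gripper_width: 0.383
```

```bash
python3 -m pendant '[{"tx":0,"ty":0,"tz":0.004,"rx":0,"ry":0,"rz":0},{"tx":0,"ty":0,"tz":0.008,"rx":0,"ry":0,"rz":0},{"tx":0,"ty":0,"tz":0.01,"rx":0,"ry":0,"rz":0},{"tx":0,"ty":0,"tz":0.01,"rx":0,"ry":0,"rz":0}]'
```

```text
clock: 40.25
tool_pos: [647.3, 168.1, 38.7]
tcp_rot: [0.674, 0.738, 0.0, 0.0]
wrist_force: [-1.8, -0.3, 3.6]
gripper_width: 0.378
```

```bash
python3 -m pendant '[{"tx":0,"ty":0,"tz":0,"rx":0,"ry":0,"rz":0},{"tx":0,"ty":0,"tz":0,"rx":0,"ry":0,"rz":0},{"tx":0,"ty":0,"tz":0,"rx":0,"ry":0,"rz":0},{"tx":0,"ty":0,"tz":0,"rx":0,"ry":0,"rz":0}]' 0.58
python3 -m pendant '[{"tx":0,"ty":0,"tz":-0.1,"rx":0,"ry":0,"rz":0},{"tx":0,"ty":0,"tz":-0.3,"rx":0,"ry":0,"rz":0},{"tx":0,"ty":0,"tz":-0.7,"rx":0,"ry":0,"rz":0},{"tx":0,"ty":0,"tz":-1,"rx":0,"ry":0,"rz":0},{"tx":0,"ty":0,"tz":-1,"rx":0,"ry":0,"rz":0}]'
python3 -m pendant '[{"tx":0,"ty":0,"tz":-0.5,"rx":0,"ry":0,"rz":0},{"tx":0,"ty":0,"tz":-0.7,"rx":0,"ry":0,"rz":0},{"tx":0,"ty":0,"tz":-0.7,"rx":0,"ry":0,"rz":0}]'
for i in 1 2 3 4; do python3 -m pendant '[{"tx":-0.4,"ty":-0.3,"tz":0,"rx":0,"ry":0,"rz":0},{"tx":-0.8,"ty":-0.6,"tz":0,"rx":0,"ry":0,"rz":0},{"tx":-1,"ty":-0.7,"tz":0,"rx":0,"ry":0,"rz":0},{"tx":-1,"ty":-0.7,"tz":0,"rx":0,"ry":0,"rz":0}]'|head -2;done
python3 - <<'E'
from h import *
st()
d,W=tray("top")
for z,x,y,r in((18,512,155,60),(58,512,155,50),(60,478,249,42),(60,613,261,45),(66,646,167,40)):
    try: rect("top",z-5,z+5,x,y,r)
    except Exception as e: print(e)
cv2.imwrite("pics/t18.png",cv2.resize(d["img"][110:310,160:500,::-1],(800,470),interpolation=cv2.INTER_CUBIC))
d=bot.snapshot("scene");cv2.imwrite("pics/s18.png",cv2.resize(d["img"][110:340,170:470,::-1],(782,600)))
E
```

```text
clock: 40.65
tool_pos: [647.0, 168.0, 37.6]
tcp_rot: [0.674, 0.738, -0.0, -0.0]
wrist_force: [-0.1, -0.5, 0.2]
gripper_width: 0.581
clock: 41.15
tool_pos: [650.6, 169.0, 145.0]
tcp_rot: [0.674, 0.738, 0.005, 0.003]
wrist_force: [0.3, 0.0, 0.8]
gripper_width: 0.58
clock: 41.45
tool_pos: [649.1, 168.6, 212.8]
tcp_rot: [0.674, 0.738, 0.004, 0.002]
wrist_force: [1.1, 0.2, 0.5]
gripper_width: 0.58
clock: 41.85
tool_pos: [584.2, 59.1, 206.8]
clock: 42.25
tool_pos: [524.5, -45.6, 207.2]
clock: 42.65
tool_pos: [464.8, -150.9, 207.4]
clock: 43.05
tool_pos: [404.9, -256.7, 207.4]
t 43.05 tcp [ 404.9 -256.7  207.4] th 95.1 F [-0.2  0.5  0. ] g 0.578
top 188 [642.3 165.4] [54.5 60. ] 29.5
top 183 [611.5 258. ] [87.3 40.6] 0.9
top 592 [510.9 154.4] [137.2  77. ] 5.1
top 221 [477.7 246.8] [75.1 50.4] 0.8
top 1822 [511.9 155.1] [119.7 119.6] 90.0 zmed 16.4
top 188 [510.2 152.7] [64.  12.1] 5.4 zmed 56.5
top 197 [476.5 246.8] [56.5 37.3] 4.5 zmed 57.9
top 110 [635.9 261. ] [19.  24.7] 2.1 zmed 58.7
top 94 [645.2 166.3] [22.7 20.9] 89.1 zmed 64.5
```

View pics/t18.png

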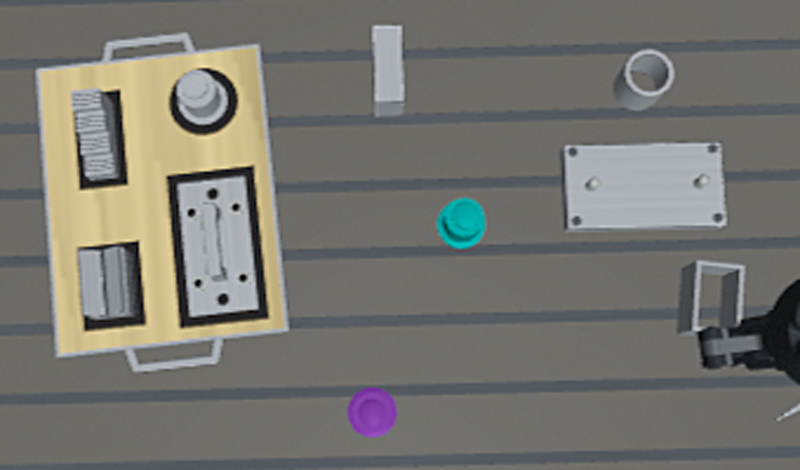

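View pics/s18.png

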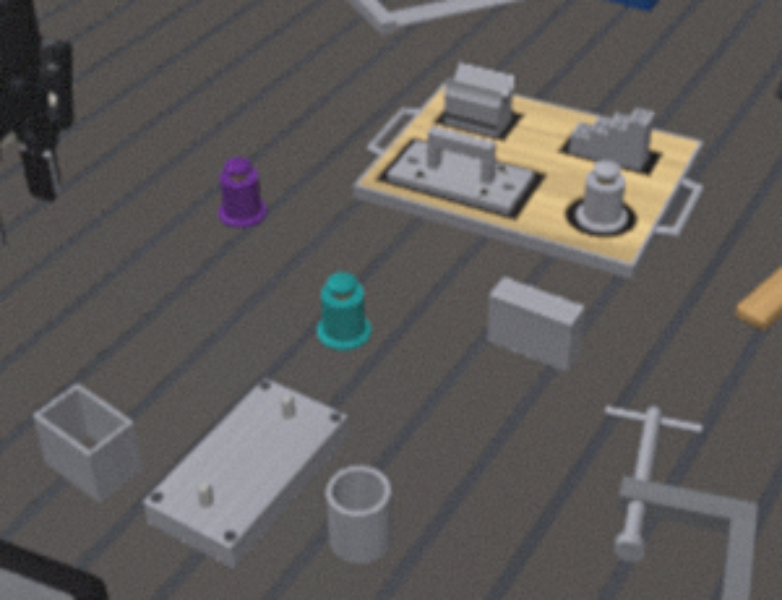

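The top crop shows all four pieces seated in their recesses: the jack at (203,97), step block (98,135), V-block (108,282) and jig plate (217,245). The tube, bar, pipe and coloured jacks stand where they were. The arm is clear, so I'll hand in.

```bash
python3 -m pendant '[{"tx":0,"ty":0,"tz":0,"rx":0,"ry":0,"rz":0},{"tx":0,"ty":0,"tz":0,"rx":0,"ry":0,"rz":0},{"tx":0,"ty":0,"tz":0,"rx":0,"ry":0,"rz":0}]'; python3 -c "
from cell import bot
print(bot.sign_off())"
```

```text
clock: 43.7
tool_pos: [404.4, -255.4, 207.9]
tcp_rot: [0.674, 0.739, 0.0, 0.0]
wrist_force: [-0.3, 0.1, 0.7]
gripper_width: 0.581
the job is handed in; nothing more can be done
None
```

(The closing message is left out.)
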